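Put the heat sinks back on the right boards

ROBOT

A 6-joint arm with a two-finger parallel gripper is mounted at the origin on the work surface. World frame = base frame: x ahead of the robot, y to its left, z up, the work surface at z = 0. Lengths are in m, angles in rad, forces in N, time in s.
With the tool pointing down it reaches from about 0.275 to 0.85 m from the base axis. Payload 5.2 kg.
Tool frame: the origin (TCP) lies between the finger pads; the fingertips stand 19 mm ahead of it and the grasp point (between the pads) is the TCP; z points along the fingers, y is the direction in which the jaws open and shut (so a half turn about z gives the same grasp; the last joint's range is limited). The gripper opens to 85 mm and grips with 20 to 120 N. Pads are 22 mm wide; open, the fingers measure 114 mm over their backs; the gripper's body (76 mm by 85 mm) begins 54 mm behind the grasp point. The pads swing forward as they close: fully open they stand 13 mm farther back than shut.
Start: joints at [1.055, 0.259, 1.535, -0, 1.348, -0.203], TCP at [0.169, 0.523, 0.213] pointing down, gripper open.
Joint ranges: [-3.14, 3.14], [-0.91, 2.08], [0.19, 2.58], [-1.22, 4.36], [0.22, 2.71], [-3.12, 3.12]. Speed limits (rad/s): [2.57, 2.57, 3.14, 3.14, 3.14, 3.14].

INTERFACE

Orientations are given as a rotation vector (axis times angle).
In Python, from station import env, cams gives the robot as it stands. The module is installed in compiled form; this text tells all that it offers.
- The arm moves only by the tool carry_out, never from a script. Its arguments are lists of equal length, an entry for each row: "linear": the shift along the tool's x, y, z in mm, a list of three; "turn": the turn about the tool's z in degrees. A call has 1 to 20 rows; each row shifts and turns the commanded pose from where the row before left it, along the tool's axes as they then stand; what a row does not reach is not made up. A row lasts 1/8 s, in which the tool goes at most 62.5 mm and 10.7 degrees, less where a joint would pass 70% of its speed; a pose out of reach is approached as far as the arm can. A call with a gripper value outside its range is refused whole. "jaw" is the opening, from -1 (shut) to 1 (fully open), so that 0 is half open, set as the call begins (left out, the last holds). The fingers move at their own pace and stop on an object; "force" is the grip in N (left out, the last holds). Time passes only in rows, so rows that do not move let the fingers close. It gives the time, the measured TCP pose, the force and the opening at its end, in the units of the state.
- env.state(): the state, without advancing time (a new reading comes with each control period).
- cams.get_image(name): name is "side" or "top" or "wrist"; returns a dict with "frame" (480x640x3 uint8, red, green, blue), "fov_y" (degrees; the focal length in pixels is half the picture's height over the tangent of half this angle, whatever the lens; pixels are square), "cx", "cy" (the principal point, pixels), "R" (3x3) and "t" (3): a world point X has camera coordinates R X + t. Camera axes: x right, y down, z forward; pixel columns grow to the right and rows downward; lengths in m; the calibration is good to about 2 mm. A picture is of the moment at which its call begins. There is no depth.
- env.close_job(): hands the job in, once; it reports no verdict.
Trained networks look in a picture, given as the dict that the camera call returned (one of the last four; its "shot" number tells which), for a name from the list of things; names that differ only in an ending like _2 or _b are one class to them, and where a whole thing is asked for, a point or a joint stands for the part that bears it (a point fixed in the world has none). Each returns a list of dicts, best first, with "confidence" (0 to 1); they miss things now and then, are a little off and sometimes report something else, mostly with a low value. They report only what shows in the picture. A call takes as long as a camera call. They do not tell look-alikes from the thing itself.
- cams.trace(thing, picture): "region" (480x640 bool, what is visible of it) and "box" ([centre column, centre row, width, height] in pixels, round what is visible of it).
The state is a dict: "time_s": time; "joint_positions": joint angles; "joint_vel": joint speeds; "joint_efforts": joint torques, N m; "ee_pos": TCP position; "eef_rot": TCP orientation; "contact_force": force on the tool from outside, world axes, zero at the start; "torque": the same for the moment, N m; "finger_gap": finger opening in m.
Only numpy, scipy, OpenCV 4.12 (cv2) and the standard library are available. Lean on these libraries where they do the work, as an engineer would, in place of code of your own. Each camera call takes 0.05 s, during which the arm holds its last target.

TASK

The heat sinks of these three circuit boards have been put back on the wrong boards. Change them round so that the big square finned one sits on the processor, the long narrow one along the row of power transistors and the small pin-fin one on the network board's black chip, and put the fan on top of the big one: each centred on its place, flat and square with the board under it. Set things down gently (do not drop them or tip them over); the empty steel tray is free for setting one aside, and the solder reel and the flux jar stay where they are.

Things in the scene. Friction and masses are not known exactly. Their poses are not given: they have to be found in the camera images.
- big_sink_mid (a point): centre (half-way up) of the big square heat sink: bare aluminium, 52 x 52 mm, 46 mm tall, straight upright plate fins that run along y; z up. At the start it stands upright, roughly square, on the transistor row of the power board. 0.1 to 0.2 kg. It can be gripped across x or y.
- long_sink_mid (a point): centre (half-way up) of the long narrow heat sink: bare aluminium with level ribs, 26 mm wide (x), 96 mm long (y), 40 mm tall; z up. At the start it stands upright on the black chip of the network board, turned up to 35 degrees from that board's y. 0.1 to 0.16 kg. To be gripped across its width (x).
- pin_sink_mid (a point): centre (half-way up) of the small heat sink: bare aluminium, 38 x 38 mm, 36 mm tall, a grid of upright square pins; z up. At the start it stands upright, roughly square, on the processor's metal lid. 0.05 to 0.08 kg. It can be gripped across x or y.
- fan_mid (a point): centre (half-way up) of the black fan: square frame 50 x 50 mm, 20 mm thick, round duct; z up. At the start it lies flat, alone on the grey-blue mat (underside 2 mm above the bench) nearer the robot than the middle places, turned up to 35 degrees. 0.04 to 0.07 kg. Gripped across x or y. It belongs flat on top of the big heat sink, edges parallel with it.
- cpu_seat (a point): place of the big heat sink: middle of the top of the processor's square metal lid (36 x 36 mm, in a 64 mm square steel frame 2.5 mm lower) on the processor board, the one with two long white memory slots. 17 mm above the bench, 5 mm above the board's face. Board: x -50 to +74, y -62 to +62 mm from here, x and y along its edges, z up. Other parts rise at most 3 mm above the seat. Fixed.
- power_seat (a point): place of the long heat sink, its length along y: middle of the top of the row of five flat black transistors (row 88 mm in y, 21 mm in x) on the power board, the one with two tall capacitors. 17 mm above the bench, 5 mm above the board's face. Board: x -50 to +66, y -70 to +70 mm from here. Capacitors rise 20 mm above the seat at x 51, y +/-55; at x -42, y +/-50 parts rise 9 mm. z up. Fixed.
- net_seat (a point): place of the small pin-fin heat sink: middle of the top of the single square black chip (36 x 36 mm) on the network board, the one with four metal port shells. 15 mm above the bench, 3 mm above the board's face. Board: x -50 to +72, y -60 to +60 mm from here, x and y along its edges, z up. Shells rise 10 mm above the seat at x +56 to +74, y 20 to 54 either side; a plug 5 mm at x -43, y 43. Fixed.
- tray_mid (a point): middle of the floor of the empty steel parts tray, free for setting one thing aside: 130 mm (x) by 150 mm (y) outside, 3 mm walls, rim 6 mm above the floor; the floor is 5 mm above the bench. Fixed.
- reel_mid (a point): centre of the solder reel standing on its flange, 54 mm across, 40 mm tall: a bystander, leave it where it is.
- jar_mid (a point): centre of the amber flux jar with a black cap, 46 mm across, 36 mm tall: a bystander, leave it where it is.
Things that resemble listed ones, but are neither listed nor needed, are in the scene too. Leave any blue or yellow look-alike of the part that bears big_sink_mid alone.

How it is judged:
At the end, for the whole second after the job is handed in: Big sink on the processor, long one along the transistors, pin-fin one on the network chip: within 10 mm of the seat's middle, seated within 4 mm in height, upright to 0.12 rad, square to 0.22 rad; fan likewise on the big sink, within 8 mm; all at rest (horizontal distance between big_sink_mid and cpu_seat below 0.01 m and z of big_sink_mid in the frame of cpu_seat between 0.019 and 0.027 m and angle between each of big_sink_mid, long_sink_mid, pin_sink_mid, fan_mid's own z axis and vertical below 0.12 rad and (angle between the x axis of big_sink_mid and the x axis of cpu_seat, either way round below 0.22 rad or angle between the x axis of big_sink_mid and the y axis of cpu_seat, either way round below 0.22 rad) and horizontal distance between long_sink_mid and power_seat below 0.01 m and z of long_sink_mid in the frame of power_seat between 0.016 and 0.024 m and angle between the y axis of long_sink_mid and the y axis of power_seat, either way round below 0.22 rad and horizontal distance between pin_sink_mid and net_seat below 0.01 m and z of pin_sink_mid in the frame of net_seat between 0.014 and 0.022 m and (angle between the x axis of pin_sink_mid and the x axis of net_seat, either way round below 0.22 rad or angle between the x axis of pin_sink_mid and the y axis of net_seat, either way round below 0.22 rad) and horizontal distance between fan_mid and big_sink_mid below 0.008 m and z of fan_mid in the frame of big_sink_mid between 0.029 and 0.037 m and (angle between the x axis of fan_mid and the x axis of big_sink_mid, either way round below 0.22 rad or angle between the x axis of fan_mid and the y axis of big_sink_mid, either way round below 0.22 rad) and linear speed of each of big_sink, long_sink, pin_sink, fan below 0.02 m/s); the robot touches nothing.
It fails at once if a heat sink or the fan was tipped over (angle between any of big_sink_mid, long_sink_mid, pin_sink_mid, fan_mid's own z axis and vertical above 0.7 rad).
It fails at once if a heat sink or the fan was dropped (fell free by more than about 12 mm) or knocked flying ((contact force between the fingers and big_sink below 0.02 N and linear speed of big_sink above 0.5 m/s) or (contact force between the fingers and long_sink below 0.02 N and linear speed of long_sink above 0.5 m/s) or (contact force between the fingers and pin_sink below 0.02 N and linear speed of pin_sink above 0.5 m/s) or (contact force between the fingers and fan below 0.02 N and linear speed of fan above 0.5 m/s)).
It fails at once if the reel or the jar was pushed away by more than 25 mm or upset (distance of any of reel_mid, jar_mid from where it was at the start of the episode above 0.025 m or angle between any of reel_mid, jar_mid's own z axis and vertical above 0.5 rad).
It also fails if it takes over 120 s, if anything falls off the work surface, if the arm or the gripper's body presses on something with over 40 N, if the wrist force passes 120 N, or if a joint passes its speed limit or range.

## Working session

There is one attempt and no reset: what is moved stays moved. The work goes in short steps, Python scripts to look and compute and a tool call to move; the robot and the scene stay as the last step left them, time stands still between calls to the robot, and variables do not carry over. Pictures are saved under pics/ and viewed, and the job is handed in when it is done.

Besides the shell and the picture viewer there is one more tool, called by a JSON object that holds its "method" and its "body", one argument or row to a line. carry_out: Moves the arm, as the interface text tells. Its arguments: {"type":"object","properties":{"linear":{"type":"array","items":{"type":"array","items":{"type":"number"}}},"turn":{"type":"array","items":{"type":"number"}},"jaw":{"type":"number"},"force":{"type":"number"}},"required":["linear","turn"]}

```bash
mkdir -p pics; ls; python3 - <<'E'
from station import env,cams
import cv2
print(env.state())
for n in ("top","side","wrist"):
    p=cams.get_image(n); cv2.imwrite(f"pics/a_{n}.png",p["frame"][:,:,::-1])
    print(n,p["fov_y"],p["cx"],p["cy"],p["R"],p["t"])
E
```

```text
pics
{'time_s': 0.0, 'joint_positions': array([ 1.05515792e+00,  2.59360243e-01,  1.53608541e+00, -1.68592826e-06,
        1.34795748e+00, -2.02808794e-01]), 'joint_vel': array([-0.00068868, -0.00106523,  0.00036822,  0.00209206, -0.00015459,
       -0.00020456]), 'joint_efforts': array([ 1.75266065e-03, -4.46036732e+01, -2.90562218e+01,  2.01856569e-04,
        1.18925655e-02, -7.93680471e-06]), 'ee_pos': array([0.16897212, 0.52282798, 0.21256448]), 'eef_rot': array([-4.89290701e-01, -3.10261227e+00,  2.66274879e-03]), 'contact_force': array([ 0.46724885, -0.92778278,  0.13702656]), 'torque': array([-0.05464121,  0.01688983,  0.02833178]), 'finger_gap': 0.08588606838500673}
top 49.4873735498291 317.8899506693086 237.08731922393267 [[-0.02681091 -0.99917499  0.03050429]
 [-0.98487814  0.02117776 -0.17194927]
 [ 0.17116139 -0.03465312 -0.9846334 ]] [-4.85321612e-04  5.96689943e-01  9.06836716e-01]
side 49.17112469407338 319.307438347286 230.2167815456114 [[ 0.93793182 -0.34639802  0.01709707]
 [-0.23537708 -0.67198037 -0.70216808]
 [ 0.25471853  0.65456153 -0.71180593]] [-0.54764084  0.18684423  0.87499806]
wrist 61.135249166926 315.3171127395231 239.22994606960205 [[ 0.30579628  0.95209463 -0.00211085]
 [ 0.90824901 -0.29104732  0.30062466]
 [ 0.28560877 -0.09384708 -0.95374019]] [-0.5505051  -0.03914414  0.37884443]
```

View pics/a_top.png

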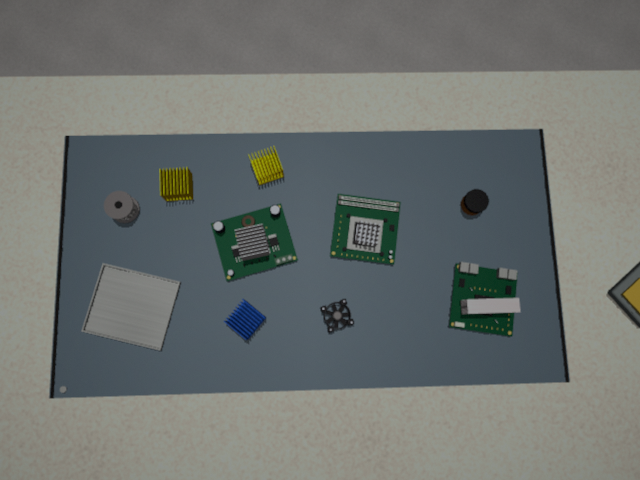

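View pics/a_side.png

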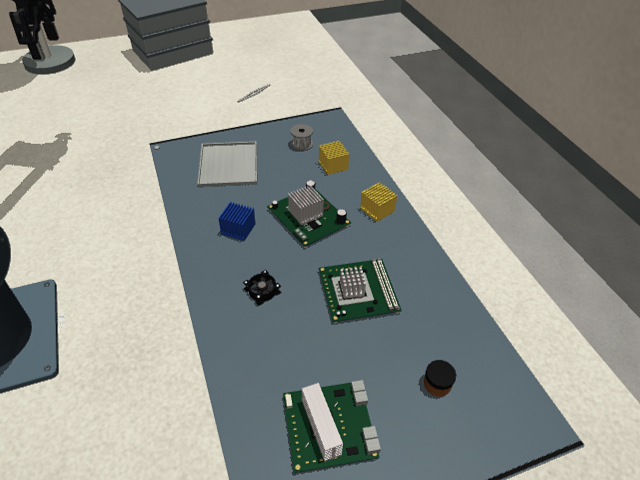

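View pics/a_wrist.png

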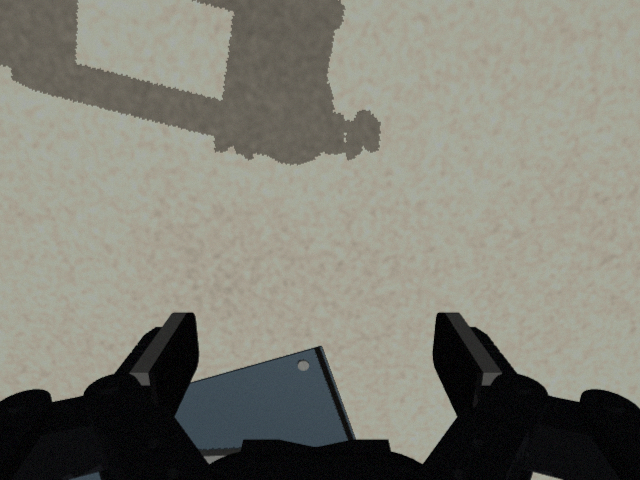

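```bash
cat > h.py <<'E'
from station import env,cams
import numpy as np, cv2
from scipy.optimize import minimize
from scipy.spatial.transform import Rotation as Rn
def K(p):
    f=240/np.tan(np.radians(p["fov_y"])/2); return f
def proj(p,X):
    c=np.asarray(X)@np.array(p["R"]).T+p["t"]; f=K(p)
    return np.c_[f*c[:,0]/c[:,2]+p["cx"],f*c[:,1]/c[:,2]+p["cy"]]
def back(p,uv,z):
    uv=np.atleast_2d(uv).astype(float); R=np.array(p["R"]);C=-R.T@p["t"]
    d=np.c_[(uv[:,0]-p["cx"])/K(p),(uv[:,1]-p["cy"])/K(p),np.ones(len(uv))]@R
    s=(z-C[2])/d[:,2]; return C+d*s[:,None]
def shot(n,name=None,scale=1):
    p=cams.get_image(n)
    if name: cv2.imwrite(f"pics/{name}.png",p["frame"][:,:,::-1])
    return p
def boxmask(p,x,y,yaw,sx,sy,z0,z1,S=4):
    c,s=np.cos(yaw),np.sin(yaw)
    P=[[x+c*a*sx/2-s*b*sy/2,y+s*a*sx/2+c*b*sy/2,z] for a in(-1,1) for b in(-1,1) for z in(z0,z1)]
    h=cv2.convexHull((proj(p,np.array(P))*16).astype(np.int32))
    m=np.zeros((480,640),np.uint8); cv2.fillPoly(m,[h],1,shift=4); return m>0
def fitbox(views,x0,sx,sy,z0,z1):
    def cost(v):
        s=0
        for p,m in views:
            b=boxmask(p,v[0]/100,v[1]/100,v[2],sx,sy,z0,z1); s+=1-(b&m).sum()/max(1,(b|m).sum())
        return s/len(views)
    best=None
    for y0 in x0[2]:
        r=minimize(cost,[x0[0]*100,x0[1]*100,y0],method="Nelder-Mead",options=dict(initial_simplex=np.array([[x0[0]*100,x0[1]*100,y0],[x0[0]*100+1,x0[1]*100,y0],[x0[0]*100,x0[1]*100+1,y0],[x0[0]*100,x0[1]*100,y0+.25]])))
        if best is None or r.fun<best.fun: best=r
    return best.x[0]/100,best.x[1]/100,np.degrees(best.x[2]),best.fun
TH=dict(big=("big_sink_mid",.052,.052,.017,.063),long=("long_sink_mid",.026,.096,.015,.055),pin=("pin_sink_mid",.038,.038,.017,.053),fan=("fan_mid",.05,.05,.002,.022))
E
python3 - <<'E'
from h import *
P={n:shot(n) for n in("top","side")}
for k,(nm,sx,sy,z0,z1) in TH.items():
    V={}
    for n,p in P.items():
        r=cams.trace(nm,p)
        print(k,n,[(round(d["confidence"],2),np.round(d["box"],1).tolist()) for d in r[:4]],flush=True)
for n in("reel_mid","jar_mid","tray_mid"):
    r=cams.trace(n,P["top"]); print(n,[(d["confidence"],np.round(d["box"],1),back(P["top"],d["box"][:2],.03)) for d in r[:2]])
p=P["top"]
hsv=cv2.cvtColor(p["frame"],cv2.COLOR_RGB2HSV)
g=cv2.inRange(hsv,(45,80,30),(85,255,255))
n,l,st,ce=cv2.connectedComponentsWithStats(cv2.morphologyEx(g,cv2.MORPH_CLOSE,np.ones((5,5))))
for i in range(1,n):
    if st[i,4]>500:
        ys,xs=np.where(l==i); w=back(p,np.c_[xs,ys],.012)[:,:2]
        print(st[i],cv2.minAreaRect((w*1000).astype(np.float32)))
cv2.imwrite("pics/top_zoom.png",cv2.resize(p["frame"][180:350,200:530,::-1],None,fx=2.4,fy=2.4,interpolation=cv2.INTER_CUBIC))
E
```

```text
big top [(0.76, [267.1, 166.9, 38.9, 37.9]), (0.69, [173.9, 184.2, 35.5, 33.3]), (0.63, [251.8, 241.8, 39.8, 36.7])]
big side [(0.92, [237.7, 222.2, 41.2, 41.3]), (0.91, [336.6, 159.5, 31.4, 36.8]), (0.86, [304.9, 206.2, 40.7, 37.7]), (0.85, [378.4, 201.4, 38.6, 41.1])]
long top []
long side [(0.73, [322.1, 424.5, 38.8, 77.8])]
pin top [(0.72, [367.9, 234.8, 21.4, 24.3])]
pin side [(0.95, [354.4, 284.4, 21.5, 27.1])]
fan top [(0.68, [337.4, 318.6, 34.9, 33.4]), (0.46, [483.4, 298.5, 69.9, 74.0])]
fan side [(0.67, [262.8, 286.6, 40.5, 33.2])]
reel_mid [(0.64, array([120.5, 207.6,  31.7,  33.4]), array([[0.66449731, 0.35390732, 0.03      ]]))]
jar_mid [(0.93, array([474.1, 203.2,  33.4,  23.7]), array([[ 0.65993547, -0.31787709,  0.03      ]]))]
tray_mid [(0.59, array([130.6, 308. ,  95.2,  89.3]), array([[0.47667646, 0.32869111, 0.03      ]]))]
[ 330  194   70   71 2688] ((618.466064453125, -108.15403747558594), (123.71073150634766, 124.58065795898438), 81.20840454101562)
[ 211  204   87   77 2846] ((597.3323974609375, 106.3173599243164), (116.4979019165039, 139.36602783203125), 15.298619270324707)
[ 449  263   68   74 2743] ((477.0680847167969, -326.63189697265625), (120.62162780761719, 122.59352111816406), 79.9732894897461)
```

View pics/top_zoom.png

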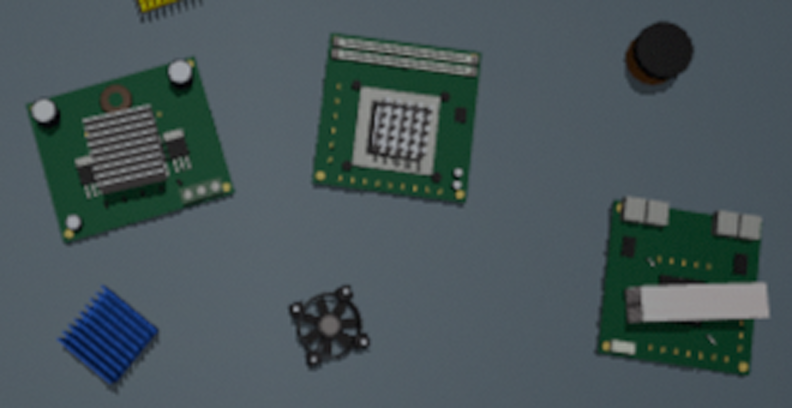

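```bash
cat >> h.py <<'E'
SEAT=dict(cpu=(.6066,-.1063,-8.8,.017),power=(.5896,.1042,15.3,.017),net=(.4662,-.3247,-10.0,.015))
E
python3 - <<'E'
from h import *
P={n:shot(n) for n in("top","side")}
G=dict(big=(.59,.104,[.26]),pin=(.607,-.106,[-.15]),long=(.47,-.325,[-.5,-.2,.2]),fan=(.42,-.05,[-.6,0,.6]))
for k,(nm,sx,sy,z0,z1) in TH.items():
    V={}
    for n,p in P.items():
        c=proj(p,[[G[k][0],G[k][1],(z0+z1)/2]])[0]
        for d in cams.trace(nm,p):
            if np.hypot(*(np.array(d["box"][:2])-c))<25: V[n]=(p,d["region"]); break
    if k=="long" and "top" not in V:
        p=P["top"]; f=p["frame"].astype(int); m=np.zeros((480,640),bool); m[292:320,458:525]=(f.min(2)>75)[292:320,458:525]; V["top"]=(p,m)
    for s in (list(V),["top"],["side"]):
        if all(q in V for q in s): print(k,s,np.round(fitbox([V[q] for q in s],G[k],sx,sy,z0,z1),4))
p=P["top"]; f=cv2.GaussianBlur(p["frame"],(3,3),0)
m=np.zeros((480,640),np.uint8); m[260:355,78:185]=(cv2.cvtColor(f,cv2.COLOR_RGB2HSV)[:,:,1]<45)[260:355,78:185]*1
n,l,st,ce=cv2.connectedComponentsWithStats(m)
i=1+np.argmax(st[1:,4]); ys,xs=np.where(l==i); print("tray",st[i],cv2.minAreaRect((back(p,np.c_[xs,ys],.011)[:,:2]*1000).astype(np.float32)))
E
```

```text
big ['top', 'side'] [ 0.5912  0.1064 13.957   0.0674]
big ['top'] [ 0.5913  0.1073 12.1648  0.0398]
big ['side'] [0.5926 0.1056 9.5895 0.0707]
long ['top', 'side'] [ 0.4644 -0.3295  0.6357  0.0692]
long ['top'] [ 0.4637 -0.3294  1.8206  0.0924]
long ['side'] [ 0.4647 -0.3294  0.5105  0.0289]
pin ['top', 'side'] [  0.6042  -0.1092 -10.9278   0.1218]
pin ['top'] [ 0.6027 -0.1076 -8.5304  0.1277]
pin ['side'] [  0.6053  -0.1108 -12.9636   0.1061]
fan ['top', 'side'] [ 4.54400e-01 -4.73000e-02 -7.25764e+01  1.34600e-01]
fan ['top'] [ 4.53800e-01 -4.70000e-02 -7.02048e+01  1.98000e-01]
fan ['side'] [ 4.54800e-01 -4.75000e-02 -7.13201e+01  7.36000e-02]
tray [  80  262  102   90 6187] ((481.5124206542969, 334.0330505371094), (155.95645141601562, 135.09388732910156), 75.07689666748047)
```

```bash
cat >> h.py <<'E'
def tool():
    s=env.state(); R=Rn.from_rotvec(s["eef_rot"]).as_matrix(); return s,s["ee_pos"],R
def plan(x,y,z,jaw):
    """jaw: world yaw (deg) of jaw axis mod 180"""
    s,p,R=tool()
    a=np.degrees(np.arctan2(R[1,1],R[0,1])); d=(jaw-a+90)%180-90
    q6=s["joint_positions"][5]
    Rt=R@Rn.from_euler('z',-d,degrees=True).as_matrix()
    D=np.array([x,y,z])-p
    print("pos",p.round(4),"jaw",round(a,1),"q",s["joint_positions"].round(2),"gap",round(s["finger_gap"],4))
    print("turn",round(-d,1),"(alt",round(-d+(180 if d>0 else -180),1),") shift before turn",(R.T@D*1000).round(1)," after turn",(Rt.T@D*1000).round(1),"tilt",np.degrees(np.arccos(-R[2,2])).round(2))
E
python3 - <<'E'
from h import *
plan(.604,-.109,.2,-9.5)
plan(.604,-.109,.2,-9.5+90)
E
```

```text
pos [0.1692 0.5233 0.2134] jaw 72.1 q [ 1.06  0.26  1.53  0.    1.35 -0.2 ] gap 0.0852
turn 81.6 (alt -98.4 ) shift before turn [-608.3 -467.9   13.4]  after turn [-551.9  533.2   13.4] tilt 0.0
pos [0.1692 0.5233 0.2134] jaw 72.1 q [ 1.06  0.26  1.53  0.    1.35 -0.2 ] gap 0.0852
turn -8.4 (alt 171.6 ) shift before turn [-608.3 -467.9   13.4]  after turn [-533.2 -551.9   13.4] tilt 0.0
```

{"method": "carry_out", "body": {
  "linear": [
    [0, 0, 0],
    [-28, -29, 0],
    [-28, -29, 0],
    [-28, -29, 0],
    [-28, -29, 0],
    [-28, -29, 0],
    [-28, -29, 0],
    [-28, -29, 0],
    [-28, -29, 0],
    [-28, -29, 0],
    [-28, -29, 0],
    [-28, -29, 0],
    [-28, -29, 0],
    [-28, -29, 0],
    [-28, -29, 0],
    [-28, -29, 0],
    [-28, -29, 0],
    [-28, -29, 0],
    [-29, -29, 0],
    [0, 0, 0]
  ],
  "turn": [-8.4, 0, 0, 0, 0, 0, 0, 0, 0, 0, 0, 0, 0, 0, 0, 0, 0, 0, 0, 0],
  "jaw": 1,
  "force": 30
}}

```text
time_s: 3.8
ee_pos: [0.5821, -0.0776, 0.2128]
eef_rot: [0.265, 3.13, -0.001]
contact_force: [0.2, -0.3, -0.2]
finger_gap: 0.0854
```

```bash
python3 - <<'E'
from h import *
plan(.604,-.109,.2,80.5)
p=shot("wrist","w1")
print(proj(p,[[.604,-.109,.053],[.6066,-.1063,.017]]))
for d in cams.trace("pin_sink_mid",p)[:2]: print(d["confidence"],d["box"])
E
```

```text
pos [ 0.5821 -0.0776  0.2128] jaw 80.3 q [-0.32  0.33  1.44 -0.    1.37 -1.72] gap 0.0854
turn -0.2 (alt 179.8 ) shift before turn [-26.9 -27.3  12.8]  after turn [-26.8 -27.4  12.8] tilt 0.04
[[280.59258784 243.29455836]
 [287.30668208 233.24209925]]
0.61 [283.2, 238.2, 44.5, 58.5]
```

View pics/w1.png

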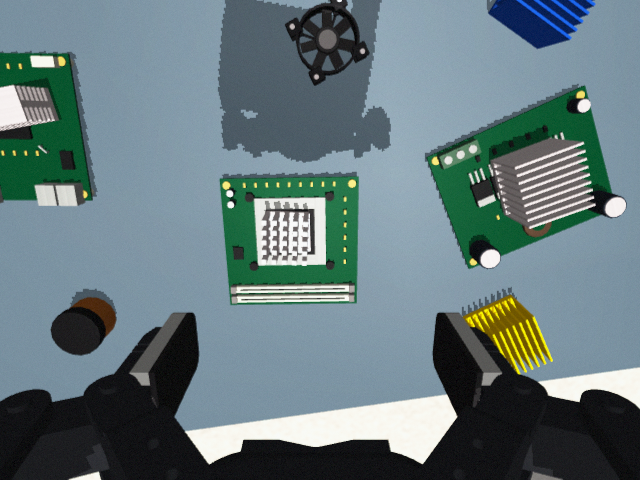

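```bash
cat >> h.py <<'E'
def greens(p,z=.012,show=True):
    hsv=cv2.cvtColor(p["frame"],cv2.COLOR_RGB2HSV)
    g=cv2.inRange(hsv,(45,80,25),(85,255,255))
    n,l,st,ce=cv2.connectedComponentsWithStats(cv2.morphologyEx(g,cv2.MORPH_CLOSE,np.ones((7,7))))
    for i in range(1,n):
        if st[i,4]>1500:
            ys,xs=np.where(l==i); w=back(p,np.c_[xs,ys],z)[:,:2]
            print("green",st[i],np.round(np.hstack([np.ravel(q) for q in cv2.minAreaRect((w*1000).astype(np.float32))]),1))
def locate(k,p,g,yaws,dz=0,r=60):
    nm,sx,sy,z0,z1=TH[k]; z0+=dz; z1+=dz
    c=proj(p,[[g[0],g[1],(z0+z1)/2]])[0]
    for d in cams.trace(nm,p):
        if np.hypot(*(np.array(d["box"][:2])-c))<r:
            v=fitbox([(p,d["region"])],(g[0],g[1],np.radians(yaws)),sx,sy,z0,z1); print(k,np.round(v,4),round(d["confidence"],2)); return v
    print(k,"not found")
E
python3 - <<'E'
from h import *
p=shot("wrist")
greens(p)
locate("pin",p,(.604,-.109),[-9]); locate("big",p,(.591,.106),[13]); locate("fan",p,(.454,-.047),[0,20,-20])
E
```

```text
green [   0   55   90  148 7754] [ 481.2 -303.7   80.9  121.6   79.8]
green [  423    89   186   183 11589] [596.9 108.2 116.1 140.2  15.5]
green [ 217  179  139  128 9801] [ 618.4 -105.4  124.   124.4   81.3]
pin [  0.6039  -0.1068 -13.0332   0.1639] 0.89
big [ 0.5908  0.1075 12.0791  0.0503] 0.81
fan [ 0.4548 -0.0456 17.7923  0.1813] 0.87
```

```bash
python3 - <<'E'
from h import *
plan(.604,-.108,.040,79)
E
```

```text
pos [ 0.5804 -0.074   0.2137] jaw 80.5 q [-0.32  0.32  1.45  0.    1.37 -1.72] gap 0.0854
turn 1.5 (alt -178.5 ) shift before turn [-28.8 -29.7 173.7]  after turn [-29.6 -28.9 173.7] tilt 0.01
```

```bash
python3 - <<'E'
from h import *
for i in range(6):
    s=env.state(); print(s["time_s"],s["ee_pos"].round(4),s["joint_positions"].round(4)); cams.get_image("side")
E
```

```text
4.1 [ 0.5804 -0.074   0.2137] [-3.1740e-01  3.2150e-01  1.4477e+00  2.0000e-04  1.3724e+00 -1.7232e+00]
4.15 [ 0.5805 -0.0741  0.2137] [-3.1740e-01  3.2150e-01  1.4475e+00  1.0000e-04  1.3724e+00 -1.7232e+00]
4.2 [ 0.5806 -0.0741  0.2138] [-3.1750e-01  3.2160e-01  1.4473e+00  1.0000e-04  1.3724e+00 -1.7232e+00]
4.25 [ 0.5807 -0.0743  0.2137] [-0.3177  0.3218  1.4471  0.      1.3723 -1.7233]
4.3 [ 0.5808 -0.0744  0.2137] [-0.3178  0.3219  1.447   0.      1.3724 -1.7233]
4.35 [ 0.5808 -0.0746  0.2137] [-0.318   0.3221  1.4468 -0.      1.3723 -1.7233]
```

{"method": "carry_out", "body": {
  "linear": [
    [0, 0, 0],
    [-10, -10, 0],
    [-10, -10, 0],
    [-9, -9, 0],
    [0, 0, 25],
    [0, 0, 25],
    [0, 0, 25],
    [0, 0, 25],
    [0, 0, 15],
    [0, 0, 10],
    [0, 0, 0],
    [0, 0, 0],
    [0, 0, 0]
  ],
  "turn": [1.5, 0, 0, 0, 0, 0, 0, 0, 0, 0, 0, 0, 0]
}}

```text
time_s: 6.02
ee_pos: [0.6044, -0.1092, 0.0894]
eef_rot: [0.301, 3.125, -0.001]
contact_force: [-0.1, 0.0, -0.5]
finger_gap: 0.0855
```

```bash
python3 - <<'E'
from h import *
plan(.604,-.108,.040,79)
p=shot("wrist","w2")
locate("pin",p,(.604,-.109),[-9],r=150)
E
```

```text
pos [ 0.6044 -0.1092  0.0894] jaw 79.0 q [-0.36  0.47  1.54  0.    1.13 -1.74] gap 0.0855
turn -0.0 (alt 180.0 ) shift before turn [ 0.7  1.1 49.4]  after turn [ 0.7  1.1 49.4] tilt 0.1
pin [  0.6041  -0.1062 -11.4227   0.1199] 0.69
```

View pics/w2.png

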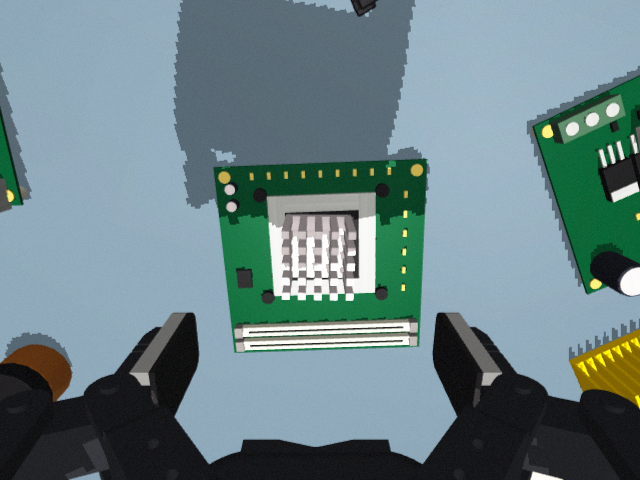

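{"method": "carry_out", "body": {
  "linear": [
    [1, 1, 15],
    [0, 0, 15],
    [0, 0, 10],
    [0, 0, 6],
    [0, 0, 3],
    [0, 0, 0],
    [0, 0, 0]
  ],
  "turn": [0, 0, 0, 0, 0, 0, 0]
}}

```text
time_s: 7.0
ee_pos: [0.6034, -0.108, 0.0399]
eef_rot: [0.302, 3.126, -0.0]
contact_force: [-0.3, 0.1, 0.0]
finger_gap: 0.0855
```

{"method": "carry_out", "body": {
  "linear": [
    [0, 0, 0],
    [0, 0, 0],
    [0, 0, 0],
    [0, 0, 0],
    [0, 0, 0],
    [0, 0, 0],
    [0, 0, 0],
    [0, 0, 0]
  ],
  "turn": [0, 0, 0, 0, 0, 0, 0, 0],
  "jaw": -1,
  "force": 30
}}

```text
time_s: 8.0
ee_pos: [0.603, -0.1079, 0.0394]
eef_rot: [-0.302, -3.127, 0.0]
contact_force: [0.6, 0.1, 0.0]
finger_gap: 0.0004
```

```bash
python3 - <<'E'
from h import *
plan(.604,-.108,.040,79)
p=shot("wrist","w3");shot("side","s3")
s=env.state();print(s["contact_force"])
E
```

```text
pos [ 0.603  -0.1079  0.0394] jaw 79.0 q [-0.36  0.53  1.59 -0.    1.03 -1.74] gap 0.0004
turn -0.0 (alt 180.0 ) shift before turn [-1.   0.1 -0.6]  after turn [-1.   0.1 -0.6] tilt 0.0
[ 0.77496712 -0.20517222 -0.67669077]
```

View pics/w3.png

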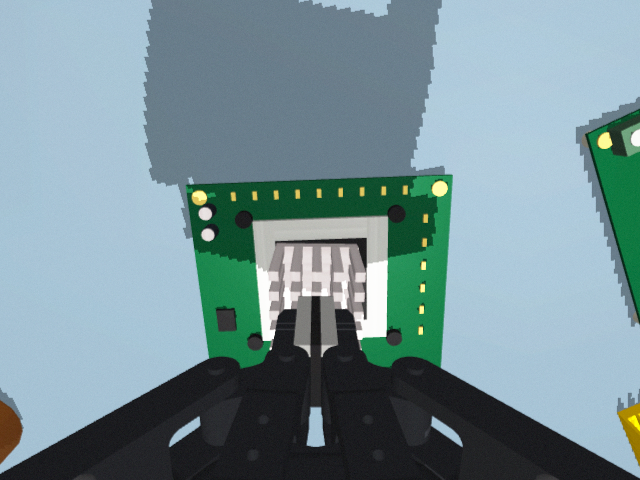

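```bash
python3 - <<'E'
import cv2
a=cv2.imread("pics/s3.png"); cv2.imwrite("pics/s3z.png",cv2.resize(a[160:360,240:480],None,fx=3,fy=3,interpolation=cv2.INTER_CUBIC))
E
```

```text
(no output)
```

View pics/s3z.png

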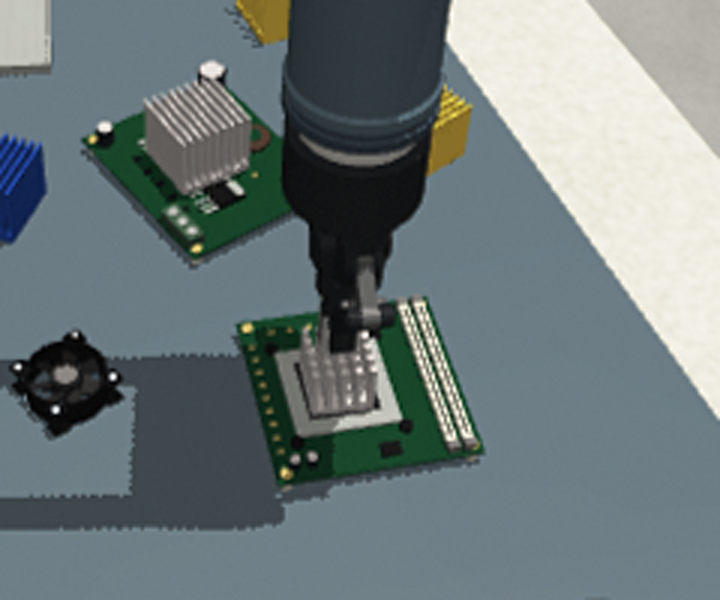

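```bash
python3 - <<'E'
from h import *
s,t,R=tool()
p=shot("wrist");q=shot("side")
print(t, "cam",-np.array(p["R"]).T@p["t"])
for z in (-.03,-.019,0,.019,.03,.05): print(z,proj(p,[t+R@[0,0,z]]).round(0),proj(q,[t+R@[0,0,z]]).round(0))
cv2.imwrite("pics/w4z.png",cv2.resize(p["frame"][200:440,200:440,::-1],None,fx=2.4,fy=2.4,interpolation=cv2.INTER_CUBIC))
a=q["frame"][220:320,300:420,::-1]; cv2.imwrite("pics/s4z.png",cv2.resize(a,None,fx=6,fy=6,interpolation=cv2.INTER_CUBIC))
E
```

```text
[ 0.60303084 -0.10785603  0.03938705] cam [ 0.52732869 -0.09162269  0.19865288]
-0.03 [[311. 336.]] [[352. 270.]]
-0.019 [[311. 321.]] [[352. 274.]]
0 [[312. 299.]] [[351. 281.]]
0.019 [[312. 282.]] [[350. 288.]]
0.03 [[312. 273.]] [[350. 291.]]
0.05 [[313. 259.]] [[349. 298.]]
```

View pics/w4z.png

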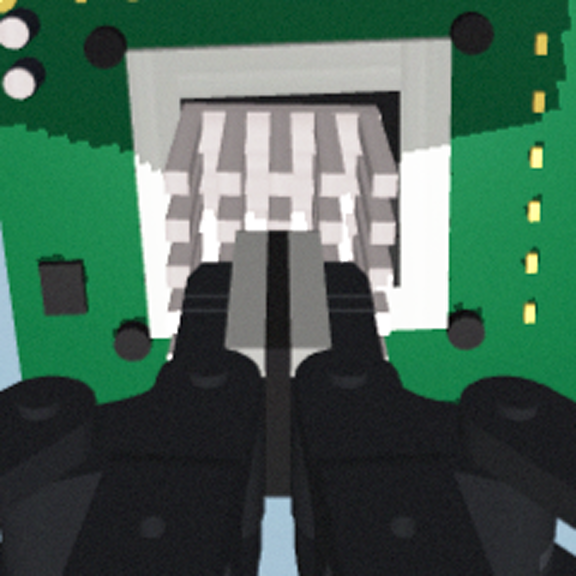

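View pics/s4z.png

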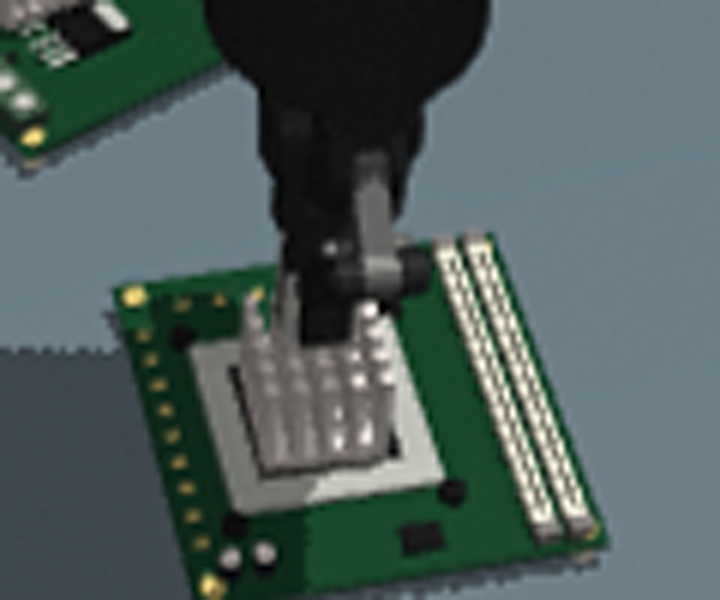

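{"method": "carry_out", "body": {
  "linear": [
    [0, 0, -10],
    [0, 0, -20],
    [0, 0, -20],
    [0, 0, -20],
    [0, 0, -10],
    [0, 0, 0],
    [0, 0, 0]
  ],
  "turn": [0, 0, 0, 0, 0, 0, 0]
}}

```text
time_s: 9.07
ee_pos: [0.6025, -0.1077, 0.1187]
eef_rot: [-0.302, -3.126, -0.001]
contact_force: [-0.6, -0.1, 0.1]
finger_gap: 0.0001
```

```bash
python3 - <<'E'
from h import *
s,t,R=tool()
p=shot("wrist");q=shot("side")
print(t)
for z in (-.03,-.019,0,.019,.03,.05): print(z,proj(p,[t+R@[0,0,z]]).round(0),proj(q,[t+R@[0,0,z]]).round(1))
print("x+-11 at tip",proj(p,[t+R@[.011,0,-.012],t+R@[-.011,0,-.012]]).round(0))
cv2.imwrite("pics/w5z.png",cv2.resize(p["frame"][200:440,200:440,::-1],None,fx=2.4,fy=2.4,interpolation=cv2.INTER_CUBIC))
a=q["frame"][190:290,300:420,::-1]; cv2.imwrite("pics/s5z.png",cv2.resize(a,None,fx=6,fy=6,interpolation=cv2.INTER_CUBIC))
locate("pin",q,(.604,-.109),[-9])
E
```

```text
[ 0.60253021 -0.10767461  0.11866234]
-0.03 [[311. 336.]] [[354.6 238.2]]
-0.019 [[311. 321.]] [[354.2 242.9]]
0 [[312. 299.]] [[353.4 250.7]]
0.019 [[312. 282.]] [[352.7 258.2]]
0.03 [[312. 273.]] [[352.3 262.5]]
0.05 [[313. 259.]] [[351.6 270.1]]
x+-11 at tip [[311. 287.]
 [312. 337.]]
pin [  0.6054  -0.1087 -12.9639   0.0678] 0.56
```

View pics/w5z.png

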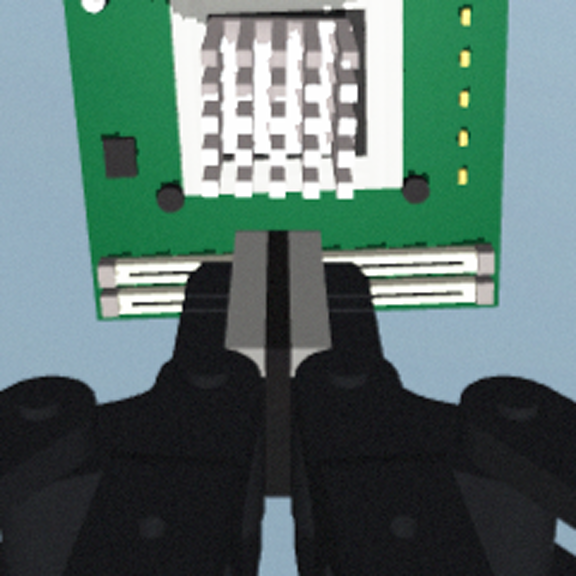

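View pics/s5z.png

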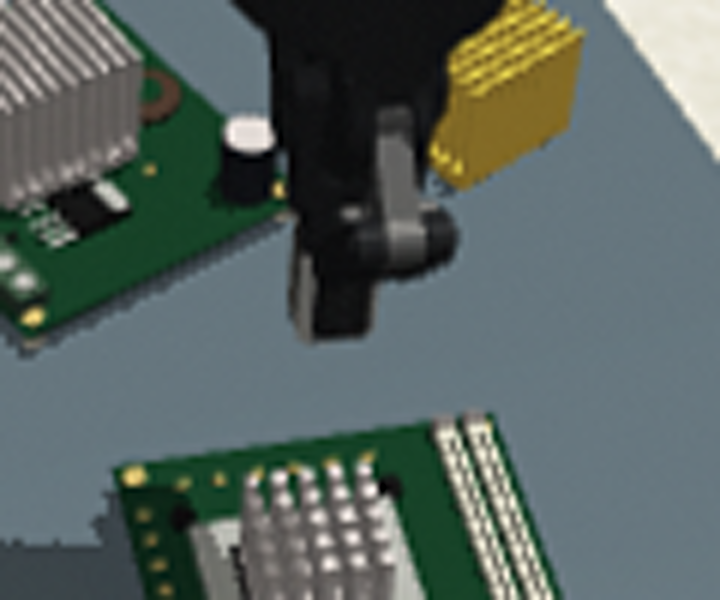

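{"method": "carry_out", "body": {
  "linear": [
    [0, 0, 0],
    [0, 0, 0],
    [0, 0, 0],
    [0, 0, 0],
    [0, 0, 0],
    [0, 0, 20],
    [0, 0, 20],
    [0, 0, 20],
    [0, 0, 10],
    [0, 0, 10],
    [0, 0, 10],
    [0, 0, 5],
    [0, 0, 5],
    [0, 0, 3],
    [0, 0, 0],
    [0, 0, 0]
  ],
  "turn": [0, 0, 0, 0, 0, 0, 0, 0, 0, 0, 0, 0, 0, 0, 0, 0],
  "jaw": 1
}}

```text
time_s: 11.22
ee_pos: [0.6033, -0.1079, 0.0167]
eef_rot: [0.302, 3.127, -0.0]
contact_force: [-0.4, -0.5, -1.0]
finger_gap: 0.0854
```

```bash
python3 - <<'E'
from h import *
plan(.604,-.108,.010,79)
p=shot("wrist","w6");q=shot("side")
cv2.imwrite("pics/s6z.png",cv2.resize(q["frame"][210:310,300:420,::-1],None,fx=6,fy=6,interpolation=cv2.INTER_CUBIC))
E
```

```text
pos [ 0.6033 -0.1079  0.0167] jaw 79.0 q [-0.36  0.56  1.6   0.    0.98 -1.74] gap 0.0854
turn -0.0 (alt 180.0 ) shift before turn [-0.7  0.1  6.7]  after turn [-0.7  0.1  6.7] tilt 0.03
```

View pics/w6.png

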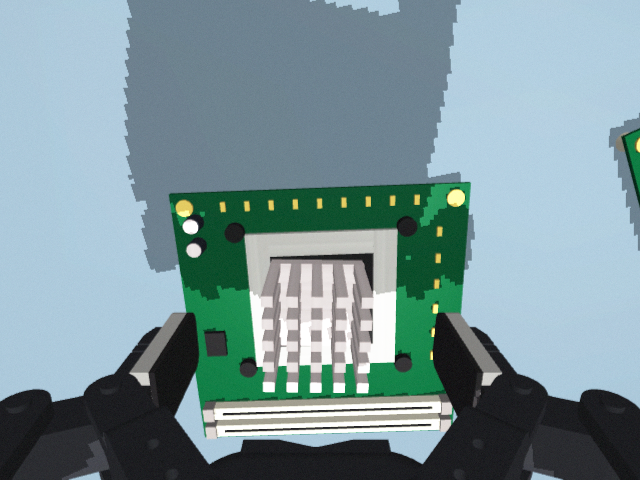

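View pics/s6z.png

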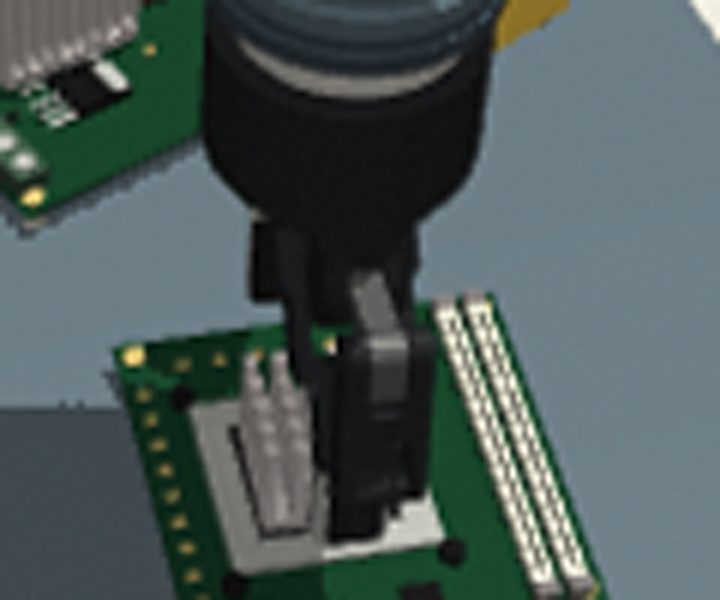

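```bash
python3 - <<'E'
from h import *
s,t,R=tool(); p=shot("wrist"); q=shot("side")
Rc=np.array(p["R"]);C=-Rc.T@p["t"];f=K(p)
def tc(u,v,d):
    c=np.array([(u-p["cx"])/f*d,(v-p["cy"])/f*d,d]); return (R.T@(Rc.T@c+C-t)*1000).round(1)
print("cam tool",(R.T@(C-t)*1000).round(1), "depth TCP",(Rc@(t-C))[2])
d=f*.0854/236; print("open tip",d,tc(197,313,d),tc(433,313,d))
for d in (.15,.155,.16,.165,.17): print(d,tc(316,296,d))
E
```

```text
cam tool [  77.4    1.5 -159.2] depth TCP 0.1751584956234366
open tip 0.147040596269157 [  7.6 -41.3 -27.1] [  7.8  44.1 -27. ]
0.15 [ 12.3   1.8 -22.5]
0.155 [ 10.1   1.8 -17.9]
0.16 [  8.    1.8 -13.4]
0.165 [ 5.8  1.8 -8.8]
0.17 [ 3.6  1.8 -4.3]
```

{"method": "carry_out", "body": {
  "linear": [
    [0, 0, 4],
    [0, 0, 4],
    [0, 0, 0],
    [0, 0, 0]
  ],
  "turn": [0, 0, 0, 0]
}}

```text
time_s: 11.92
ee_pos: [0.603, -0.1078, 0.0083]
eef_rot: [-0.302, -3.127, -0.0]
contact_force: [-0.2, 0.3, 0.5]
finger_gap: 0.0853
```

{"method": "carry_out", "body": {
  "linear": [
    [0, 0, 0],
    [0, 0, 0],
    [0, 0, 0],
    [0, 0, 0],
    [0, 0, 0],
    [0, 0, 0],
    [0, 0, 0],
    [0, 0, 0]
  ],
  "turn": [0, 0, 0, 0, 0, 0, 0, 0],
  "jaw": -1,
  "force": 30
}}

```text
time_s: 12.92
ee_pos: [0.6033, -0.1079, 0.0087]
eef_rot: [0.302, 3.127, -0.0]
contact_force: [1.2, 0.5, 2.5]
finger_gap: 0.0371
```

```bash
python3 - <<'E'
from h import *
plan(.604,-.108,.010,79)
p=shot("wrist","w7")
E
```

```text
pos [ 0.6033 -0.1079  0.0087] jaw 79.0 q [-0.36  0.57  1.61 -0.    0.96 -1.74] gap 0.0371
turn -0.0 (alt 180.0 ) shift before turn [-0.7  0.1 -1.3]  after turn [-0.7  0.1 -1.3] tilt 0.03
```

View pics/w7.png

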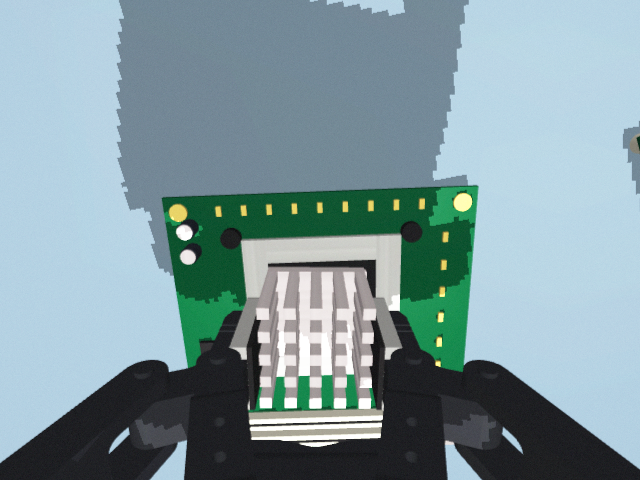

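```bash
python3 - <<'E'
from h import *
plan(.4815,.334,.109,79)
E
```

```text
pos [ 0.6033 -0.1079  0.0087] jaw 79.0 q [-0.36  0.57  1.61 -0.    0.96 -1.74] gap 0.0374
turn -0.0 (alt 180.0 ) shift before turn [ 204.   410.5 -100.5]  after turn [ 203.8  410.6 -100.5] tilt 0.03
```

{"method": "carry_out", "body": {
  "linear": [
    [0, 0, -5],
    [0, 0, -10],
    [0, 0, -15],
    [0, 0, -20],
    [0, 0, -20],
    [0, 0, -15],
    [0, 0, -10],
    [0, 0, -5],
    [0, 0, 0]
  ],
  "turn": [0, 0, 0, 0, 0, 0, 0, 0, 0]
}}

```text
time_s: 14.1
ee_pos: [0.603, -0.1078, 0.1084]
eef_rot: [0.302, 3.127, -0.0]
contact_force: [-0.7, -0.6, -0.9]
finger_gap: 0.0375
```

```bash
python3 - <<'E'
from h import *
plan(.4815,.334,.109,79)
p=shot("wrist","w8"); greens(p)
d=cams.trace("pin_sink_mid",p)
if d: print(d[0]["confidence"],d[0]["box"])
E
```

```text
pos [ 0.603  -0.1078  0.1084] jaw 79.0 q [-0.36  0.45  1.52  0.    1.17 -1.74] gap 0.0375
turn -0.0 (alt 180.0 ) shift before turn [203.8 410.5  -0.6]  after turn [203.6 410.5  -0.6] tilt 0.0
green [   0   12   42  190 3030] [ 492.9 -276.1   23.   108.    80. ]
green [  514    68   126   217 13205] [605.6  76.6 116.7  75.7  15.3]
green [  219   158   198   169 14396] [ 615.  -105.   123.6  117.4   81.3]
0.81 [314.1, 337.7, 121.0, 143.4]
```

View pics/w8.png

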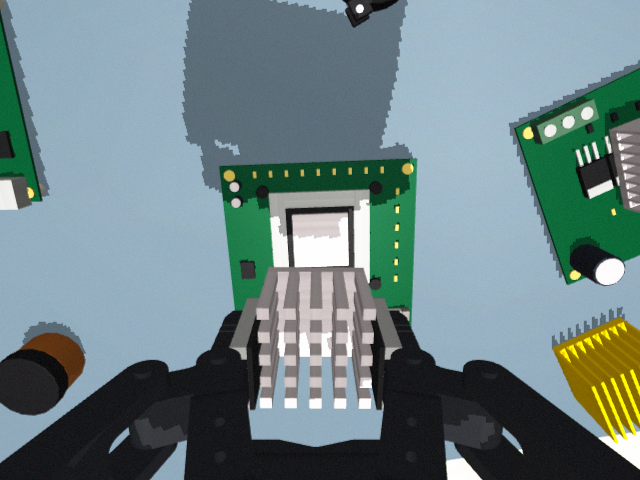

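{"method": "carry_out", "body": {
  "linear": [
    [5, 10, 0],
    [11, 22, 0],
    [16, 32, 0],
    [16, 32, 0],
    [16, 32, 0],
    [16, 32, 0],
    [16, 32, 0],
    [16, 32, 0],
    [16, 32, 0],
    [16, 32, 0],
    [16, 32, 0],
    [16, 32, 0],
    [16, 32, 0],
    [8, 18, 0],
    [4, 8, 0],
    [0, 0, 0],
    [0, 0, 0],
    [0, 0, 0]
  ],
  "turn": [0, 0, 0, 0, 0, 0, 0, 0, 0, 0, 0, 0, 0, 0, 0, 0, 0, 0]
}}

```text
time_s: 16.45
ee_pos: [0.4816, 0.3327, 0.1084]
eef_rot: [-0.304, -3.127, 0.0]
contact_force: [0.4, 0.2, -0.3]
finger_gap: 0.0374
```

```bash
python3 - <<'E'
from h import *
plan(.4815,.334,-.0035,79)
p=shot("wrist","w9"); 
E
```

```text
pos [0.4816 0.3327 0.1084] jaw 78.9 q [ 0.41  0.41  1.59 -0.    1.14 -0.96] gap 0.0374
turn -0.1 (alt 179.9 ) shift before turn [  0.4   1.3 111.9]  after turn [  0.4   1.3 111.9] tilt 0.01
```

View pics/w9.png

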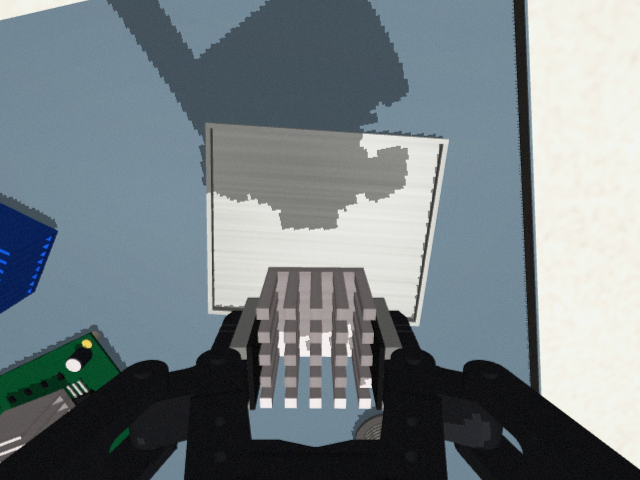

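```bash
python3 - <<'E'
from h import *
p=shot("wrist")
w=back(p,[(208,124),(447,140),(420,322),(210,312)],.011);print(w.round(3),w.mean(0))
E
```

```text
[[0.401 0.283 0.011]
 [0.438 0.425 0.011]
 [0.56  0.395 0.011]
 [0.524 0.251 0.011]] [0.48062078 0.33845649 0.011     ]
```

{"method": "carry_out", "body": {
  "linear": [
    [0, 1, 10],
    [0, 0, 20],
    [0, 0, 20],
    [0, 0, 20],
    [0, 0, 15],
    [0, 0, 10],
    [0, 0, 6],
    [0, 0, 3],
    [0, 0, 2],
    [0, 0, 0],
    [0, 0, 0],
    [0, 0, 0]
  ],
  "turn": [0, 0, 0, 0, 0, 0, 0, 0, 0, 0, 0, 0]
}}

```text
time_s: 18.05
ee_pos: [0.4815, 0.3346, 0.0027]
eef_rot: [0.302, 3.127, 0.0]
contact_force: [-0.4, 0.6, -0.3]
finger_gap: 0.0371
```

{"method": "carry_out", "body": {
  "linear": [
    [0, 0, 1],
    [0, 0, 1],
    [0, 0, 1],
    [0, 0, 0],
    [0, 0, 0]
  ],
  "turn": [0, 0, 0, 0, 0]
}}

```text
time_s: 18.68
ee_pos: [0.4814, 0.3346, -0.0006]
eef_rot: [-0.302, -3.127, 0.0]
contact_force: [0.3, -1.2, 0.6]
finger_gap: 0.0373
```

```bash
python3 - <<'E'
from h import *
plan(.4815,.334,-.0035,79)
p=shot("side"); cv2.imwrite("pics/s10.png",cv2.resize(p["frame"][100:220,170:340,::-1],None,fx=4.5,fy=4.5))
E
```

```text
pos [ 0.4814  0.3346 -0.0006] jaw 79.0 q [ 0.42  0.54  1.69 -0.    0.91 -0.96] gap 0.0373
turn -0.0 (alt 180.0 ) shift before turn [-0.2 -0.5  2.9]  after turn [-0.2 -0.5  2.9] tilt 0.0
```

View pics/s10.png

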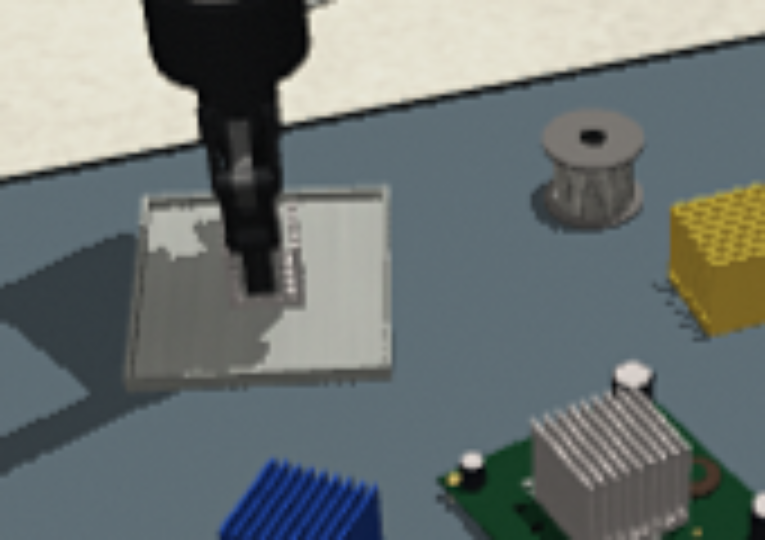

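{"method": "carry_out", "body": {
  "linear": [
    [0, 0, 1],
    [0, 0, 1],
    [0, 0, 1],
    [0, 0, 0],
    [0, 0, 0]
  ],
  "turn": [0, 0, 0, 0, 0]
}}

```text
time_s: 19.35
ee_pos: [0.4814, 0.3345, -0.0033]
eef_rot: [0.302, 3.127, 0.0]
contact_force: [-0.8, -0.5, 3.5]
finger_gap: 0.0375
```

{"method": "carry_out", "body": {
  "linear": [
    [0, 0, 1],
    [0, 0, 0.5],
    [0, 0, 0],
    [0, 0, 0]
  ],
  "turn": [0, 0, 0, 0]
}}

```text
time_s: 19.85
ee_pos: [0.4814, 0.3346, -0.0034]
eef_rot: [0.301, 3.126, 0.0]
contact_force: [-4.4, -3.1, 15.0]
finger_gap: 0.0376
```

{"method": "carry_out", "body": {
  "linear": [
    [0, 0, -1.3],
    [0, 0, 0],
    [0, 0, 0],
    [0, 0, 0],
    [0, 0, 0],
    [0, 0, 0]
  ],
  "turn": [0, 0, 0, 0, 0, 0],
  "jaw": 1
}}

```text
time_s: 20.6
ee_pos: [0.4814, 0.3346, -0.0039]
eef_rot: [-0.302, -3.127, 0.0]
contact_force: [-0.6, 0.1, 0.4]
finger_gap: 0.0857
```

{"method": "carry_out", "body": {
  "linear": [
    [0, 0, -10],
    [0, 0, -20],
    [0, 0, -25],
    [0, 0, -25],
    [0, 0, -25],
    [0, 0, -15],
    [0, 0, 0],
    [0, 0, 0]
  ],
  "turn": [0, 0, 0, 0, 0, 0, 0, 0]
}}

```text
time_s: 21.6
ee_pos: [0.4808, 0.3343, 0.1154]
eef_rot: [-0.302, -3.126, 0.001]
contact_force: [0.2, -0.2, -0.0]
finger_gap: 0.0856
```

```bash
python3 - <<'E'
from h import *
p=shot("wrist","w11")
locate("pin",p,(.4815,.334),[-10],dz=-.012,r=100)
q=shot("side"); locate("pin",q,(.4815,.334),[-10],dz=-.012)
plan(.591,.107,.12,13)
plan(.591,.107,.12,13+90)
E
```

```text
pin [  0.4832   0.3362 -10.7577   0.15  ] 0.89
pin [  0.4835   0.3295 -10.6602   0.25  ] 0.56
pos [0.4808 0.3343 0.1152] jaw 79.0 q [ 0.42  0.4   1.58 -0.    1.16 -0.96] gap 0.0853
turn 66.0 (alt -114.0 ) shift before turn [-151.6 -202.1   -4.8]  after turn [-246.3   56.2   -4.8] tilt 0.11
pos [0.4808 0.3343 0.1152] jaw 79.0 q [ 0.42  0.4   1.58 -0.    1.16 -0.96] gap 0.0853
turn -24.0 (alt 156.0 ) shift before turn [-151.6 -202.1   -4.8]  after turn [ -56.2 -246.3   -4.8] tilt 0.11
```

View pics/w11.png

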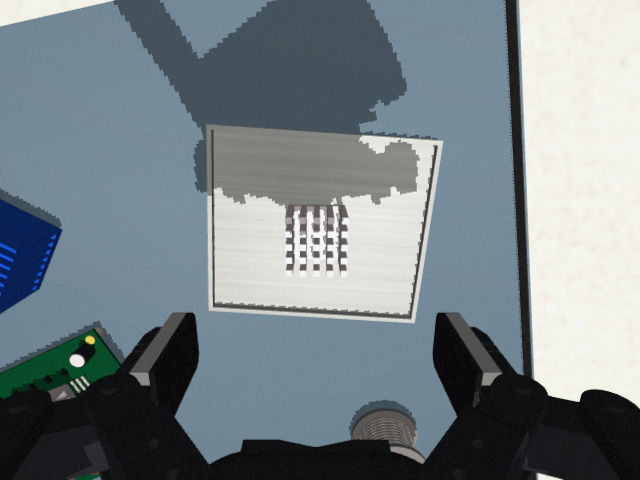

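{"method": "carry_out", "body": {
  "linear": [
    [0, 0, 0],
    [0, 0, 0],
    [0, 0, 0],
    [-6, -15, 0],
    [-6, -28, 0],
    [-6, -28, 0],
    [-6, -28, 0],
    [-6, -28, 0],
    [-6, -28, 0],
    [-6, -28, 0],
    [-6, -28, 0],
    [-6, -20, 0],
    [-2, -10, 0],
    [0, -6, 0],
    [0, 0, 0],
    [0, 0, 0],
    [0, 0, 0]
  ],
  "turn": [-8, -8, -8, 0, 0, 0, 0, 0, 0, 0, 0, 0, 0, 0, 0, 0, 0]
}}

```text
time_s: 23.92
ee_pos: [0.5912, 0.1071, 0.1163]
eef_rot: [0.356, -3.121, -0.0]
contact_force: [-0.9, -0.8, 1.0]
finger_gap: 0.0858
```

```bash
python3 - <<'E'
from h import *
p=shot("wrist","w12")
locate("big",p,(.591,.107),[12],r=150); greens(p)
plan(.588,.105,.01,103)
E
```

```text
big [ 0.5909  0.1093 11.1831  0.0469] 0.94
green [   0  105  106  204 9287] [622.9 -75.3  66.  124.1  81.5]
green [  202   149   218   170 20383] [597.2 109.  115.8 139.6  15.4]
pos [0.5913 0.1069 0.1163] jaw 103.0 q [-0.01  0.43  1.54  0.    1.17 -1.8 ] gap 0.0854
turn 0.0 (alt -180.0 ) shift before turn [  3.6  -1.1 106.3]  after turn [  3.6  -1.1 106.3] tilt 0.0
```

View pics/w12.png

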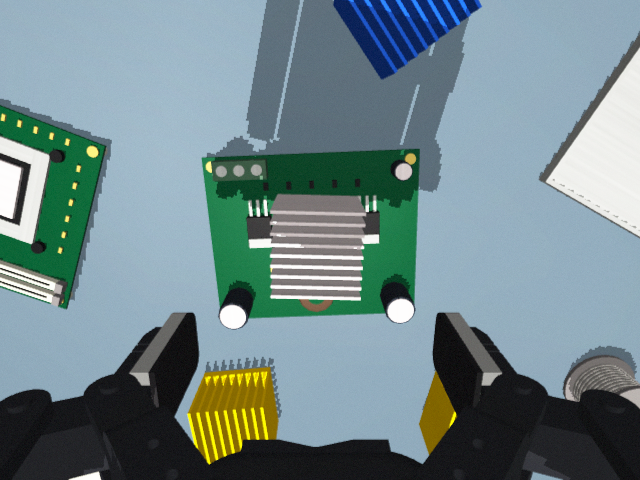

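{"method": "carry_out", "body": {
  "linear": [
    [3, 0, 15],
    [0, 0, 20],
    [0, 0, 20],
    [0, 0, 20],
    [0, 0, 15],
    [0, 0, 10],
    [0, 0, 6],
    [0, 0, 0],
    [0, 0, 0]
  ],
  "turn": [1, 0, 0, 0, 0, 0, 0, 0, 0]
}}

```text
time_s: 25.15
ee_pos: [0.589, 0.1058, 0.0108]
eef_rot: [-0.328, 3.123, -0.0]
contact_force: [-0.2, 0.2, 0.2]
finger_gap: 0.0855
```

{"method": "carry_out", "body": {
  "linear": [
    [0, 0, 0],
    [0, 0, 0],
    [0, 0, 0],
    [0, 0, 0],
    [0, 0, 0],
    [0, 0, 0],
    [0, 0, 0]
  ],
  "turn": [0, 0, 0, 0, 0, 0, 0],
  "jaw": -1,
  "force": 35
}}

```text
time_s: 26.02
ee_pos: [0.5889, 0.1058, 0.0108]
eef_rot: [-0.328, 3.123, -0.0]
contact_force: [-0.6, -0.6, 5.3]
finger_gap: 0.0513
```

```bash
python3 - <<'E'
from h import *
p=shot("wrist","w13")
plan(.588,.105,.01,103)
E
```

```text
pos [0.5889 0.1058 0.0107] jaw 102.0 q [-0.01  0.54  1.65  0.    0.95 -1.79] gap 0.0513
turn -1.0 (alt 179.0 ) shift before turn [ 1.1 -0.6  0.7]  after turn [ 1.1 -0.6  0.7] tilt 0.06
```

View pics/w13.png

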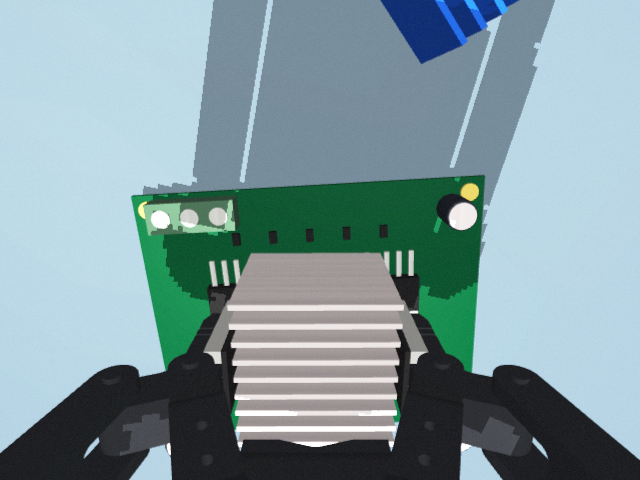

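{"method": "carry_out", "body": {
  "linear": [
    [0, 0, -4],
    [0, 0, -10],
    [0, 0, -16],
    [0, 0, -20],
    [0, 0, -20],
    [0, 0, -16],
    [0, 0, -8],
    [0, 0, 0],
    [0, 0, 0]
  ],
  "turn": [0, 0, 0, 0, 0, 0, 0, 0, 0]
}}

```text
time_s: 27.2
ee_pos: [0.5879, 0.1058, 0.1035]
eef_rot: [0.328, -3.123, -0.0]
contact_force: [-1.2, -0.8, -1.2]
finger_gap: 0.0515
```

```bash
python3 - <<'E'
from h import *
p=shot("wrist","w14"); q=shot("side")
locate("big",p,(.591,.107),[12],dz=.094,r=150); greens(p)
locate("big",q,(.591,.107),[12],dz=.094,r=150)
plan(.6065-.0015,-.105-.001,.105,81.2)
E
```

```text
big [ 0.5893  0.1082 11.9257  0.0826] 0.93
green [   0  123   97  204 9204] [623.5 -71.2  57.7 124.1  81.4]
green [  196   155   228   160 18680] [593.5 108.  108.2 139.5  15.4]
big [  0.6615   0.1202 -22.5118   0.4152] 0.7
pos [0.5881 0.1058 0.1035] jaw 102.0 q [-0.01  0.43  1.56 -0.    1.15 -1.79] gap 0.0513
turn 20.8 (alt -159.2 ) shift before turn [  27.4 -210.7   -1.5]  after turn [ -49.1 -206.7   -1.5] tilt 0.07
```

View pics/w14.png

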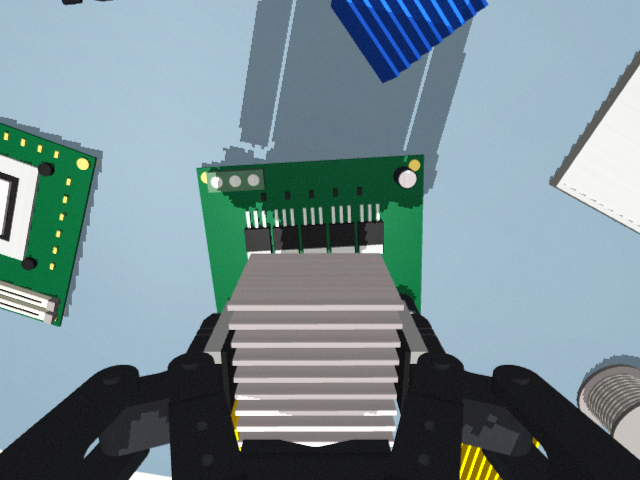

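{"method": "carry_out", "body": {
  "linear": [
    [0, 0, 0],
    [0, 0, 0],
    [0, 0, 0],
    [-2, -8, 0],
    [-5, -20, 0],
    [-6, -25, 0],
    [-6, -25, 0],
    [-6, -25, 0],
    [-6, -25, 0],
    [-6, -25, 0],
    [-6, -25, 0],
    [-4, -16, 0],
    [-2, -8, 0],
    [0, -4, 0],
    [0, 0, 0],
    [0, 0, 0],
    [0, 0, 0]
  ],
  "turn": [7, 7, 6.8, 0, 0, 0, 0, 0, 0, 0, 0, 0, 0, 0, 0, 0, 0]
}}

```text
time_s: 29.52
ee_pos: [0.6053, -0.1046, 0.1042]
eef_rot: [-0.24, -3.132, -0.0]
contact_force: [0.1, 0.7, -1.8]
finger_gap: 0.0515
```

```bash
python3 - <<'E'
from h import *
p=shot("wrist","w15"); greens(p)
print(env.state()["ee_pos"],proj(p,[[.6065,-.1035,.017]]))
locate("big",p,(.606,-.105),[-9],dz=.094,r=150)
plan(.6042,-.1055,.0107,81.2)
E
```

```text
green [   0   26   31  163 2099] [ 501.6 -273.9   16.    91.2   79.9]
green [  515    80   125   214 14643] [605.9  75.5 116.7  73.6  15.2]
green [  214   160   202   145 12479] [ 605.3 -103.5  123.6   97.2   81.4]
[ 0.60535704 -0.10474104  0.104243  ] [[315.00633858 240.07944419]]
big [ 0.6077 -0.1029 -8.4462  0.075 ] 0.87
pos [ 0.6054 -0.1049  0.1042] jaw 81.2 q [-0.35  0.46  1.52  0.    1.16 -1.77] gap 0.0515
turn 0.0 (alt -180.0 ) shift before turn [ 1.  -0.8 93.5]  after turn [ 1.  -0.8 93.5] tilt 0.0
```

View pics/w15.png

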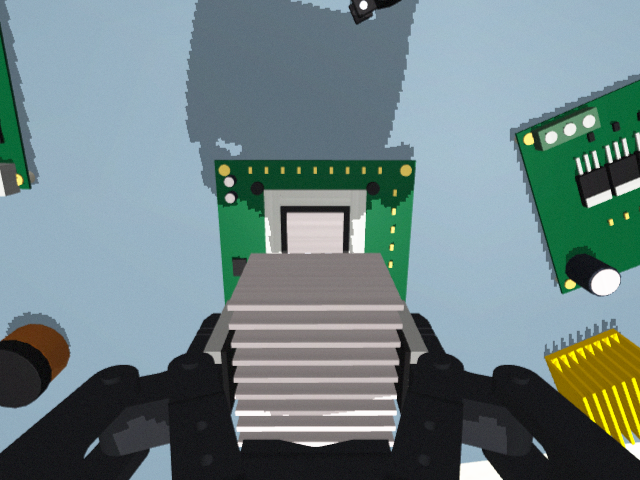

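{"method": "carry_out", "body": {
  "linear": [
    [1, -1, 10],
    [0, 0, 20],
    [0, 0, 20],
    [0, 0, 18],
    [0, 0, 10],
    [0, 0, 6],
    [0, 0, 3],
    [0, 0, 2],
    [0, 0, 0],
    [0, 0, 0]
  ],
  "turn": [0, 0, 0, 0, 0, 0, 0, 0, 0, 0]
}}

```text
time_s: 30.88
ee_pos: [0.6044, -0.1062, 0.0156]
eef_rot: [0.242, 3.132, -0.0]
contact_force: [-0.6, -0.2, -0.3]
finger_gap: 0.0517
```

{"method": "carry_out", "body": {
  "linear": [
    [0, 0, 1],
    [0, 0, 1],
    [0, 0, 1],
    [0, 0, 0],
    [0, 0, 0]
  ],
  "turn": [0, 0, 0, 0, 0]
}}

```text
time_s: 31.5
ee_pos: [0.6042, -0.1062, 0.0122]
eef_rot: [0.242, 3.132, -0.0]
contact_force: [0.1, -0.8, -2.3]
finger_gap: 0.0519
```

{"method": "carry_out", "body": {
  "linear": [
    [0, 0, 1],
    [0, 0, 0.7],
    [0, 0, 0],
    [0, 0, 0]
  ],
  "turn": [0, 0, 0, 0]
}}

```text
time_s: 32.0
ee_pos: [0.6042, -0.1061, 0.0108]
eef_rot: [0.242, 3.132, -0.0]
contact_force: [-1.6, 1.1, 2.8]
finger_gap: 0.0521
```

Contact. Release and rise.

{"method": "carry_out", "body": {
  "linear": [
    [0, 0, 0],
    [0, 0, 0],
    [0, 0, 0],
    [0, 0, 0],
    [0, 0, 0],
    [0, 0, -10],
    [0, 0, -20],
    [0, 0, -25],
    [0, 0, -25],
    [0, 0, -15],
    [0, 0, -5],
    [0, 0, 0],
    [0, 0, 0]
  ],
  "turn": [0, 0, 0, 0, 0, 0, 0, 0, 0, 0, 0, 0, 0],
  "jaw": 1
}}

```text
time_s: 33.62
ee_pos: [0.6035, -0.1059, 0.1094]
eef_rot: [-0.241, -3.13, -0.001]
contact_force: [0.2, -0.2, -0.4]
finger_gap: 0.0855
```

```bash
python3 - <<'E'
from h import *
p=shot("wrist","w16"); greens(p)
locate("big",p,(.606,-.105),[-9],r=150)
q=shot("side"); locate("big",q,(.606,-.105),[-9],r=50)
plan(.464,-.329,.13,0)
E
```

```text
green [   0    0   39  191 3273] [ 493.3 -275.2   21.6  107.5   79.7]
green [  513    81   127   212 14703] [605.2  77.  116.1  76.8  15.3]
green [  219   162   197   175 15689] [ 618.2 -105.5  123.7  123.2   81.3]
big [ 0.6072 -0.105  -8.9956  0.0216] 0.75
big [  0.608   -0.1064 -12.5974   0.1495] 0.63
pos [ 0.6039 -0.106   0.1098] jaw 81.2 q [-0.36  0.45  1.51  0.    1.17 -1.77] gap 0.0854
turn 81.2 (alt -98.8 ) shift before turn [ 104.  -241.8  -20.2]  after turn [-222.9 -139.9  -20.2] tilt 0.07
```

View pics/w16.png

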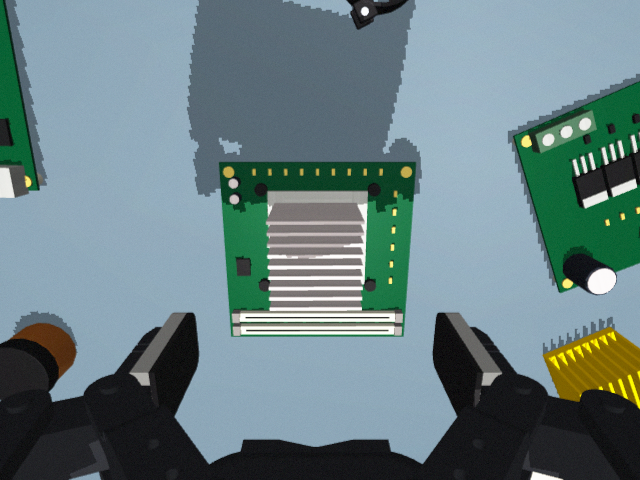

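{"method": "carry_out", "body": {
  "linear": [
    [0, 0, -5],
    [0, 0, -5],
    [0, 0, 0],
    [0, 0, 0],
    [0, 0, 0],
    [0, 0, 0],
    [0, 0, 0],
    [0, 0, 0],
    [0, 0, 0],
    [-10, -6, 0],
    [-24, -15, 0],
    [-30, -19, 0],
    [-30, -19, 0],
    [-30, -19, 0],
    [-30, -19, 0],
    [-30, -19, 0],
    [-20, -13, 0],
    [-12, -8, 0],
    [-6, -3, 0],
    [0, 0, 0]
  ],
  "turn": [5, 9, 9, 9, 10, 10, 10, 10, 8, 0, 0, 0, 0, 0, 0, 0, 0, 0, 0, 0]
}}

```text
time_s: 36.33
ee_pos: [0.4688, -0.331, 0.1205]
eef_rot: [-2.198, -2.245, -0.0]
contact_force: [-0.0, 0.4, -0.2]
finger_gap: 0.0857
```

```bash
python3 - <<'E'
from h import *
p=shot("wrist","w17"); greens(p)
locate("long",p,(.464,-.329),[0,-10],r=150)
plan(.4624,-.3275,.005,.8)
E
```

```text
green [  229   114   210   198 19779] [ 477.3 -324.3  119.9  121.7   80.1]
long [ 0.4637 -0.3259  0.4924  0.0314] 0.88
pos [ 0.4691 -0.3303  0.1205] jaw 1.2 q [-0.81  0.38  1.61  0.    1.16 -0.83] gap 0.0856
turn 0.4 (alt -179.6 ) shift before turn [  2.9  -6.7 115.5]  after turn [  2.8  -6.7 115.5] tilt 0.02
```

View pics/w17.png

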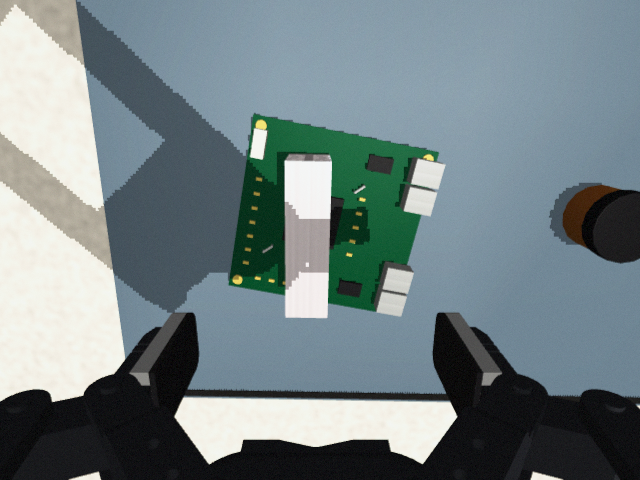

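{"method": "carry_out", "body": {
  "linear": [
    [3, -4, 10],
    [3, -3.4, 20],
    [0, 0, 20],
    [0, 0, 20],
    [0, 0, 18],
    [0, 0, 12],
    [0, 0, 8],
    [0, 0, 5],
    [0, 0, 2],
    [0, 0, 0],
    [0, 0, 0]
  ],
  "turn": [0.6, 0, 0, 0, 0, 0, 0, 0, 0, 0, 0]
}}

```text
time_s: 37.8
ee_pos: [0.4615, -0.3253, 0.0059]
eef_rot: [2.21, 2.232, -0.0]
contact_force: [0.1, -0.7, 0.5]
finger_gap: 0.0856
```

```bash
python3 - <<'E'
from h import *
p=shot("wrist","w18")
plan(.4617,-.3239,.005,.6)
E
```

```text
pos [ 0.4615 -0.3253  0.0059] jaw 0.6 q [-0.81  0.5   1.74 -0.    0.9  -0.82] gap 0.0855
turn -0.0 (alt 180.0 ) shift before turn [1.4 0.2 0.9]  after turn [1.4 0.2 0.9] tilt 0.04
```

View pics/w18.png

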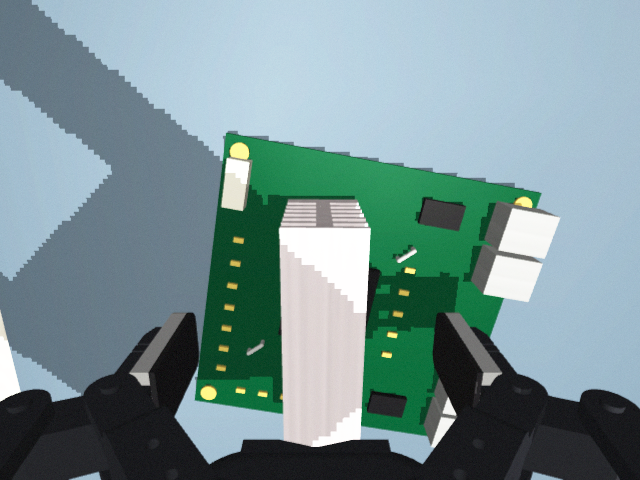

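{"method": "carry_out", "body": {
  "linear": [
    [0, 0, 0],
    [0, 0, 0],
    [0, 0, 0],
    [0, 0, 0],
    [0, 0, 0],
    [0, 0, 0],
    [0, 0, 0],
    [0, 0, 0]
  ],
  "turn": [0, 0, 0, 0, 0, 0, 0, 0],
  "jaw": -1,
  "force": 45
}}

```text
time_s: 38.85
ee_pos: [0.4615, -0.3253, 0.0057]
eef_rot: [2.21, 2.232, 0.0]
contact_force: [1.3, 0.3, 3.7]
finger_gap: 0.0252
```

{"method": "carry_out", "body": {
  "linear": [
    [0, 0, -4],
    [0, 0, -10],
    [0, 0, -16],
    [0, 0, -20],
    [0, 0, -25],
    [0, 0, -20],
    [0, 0, -10],
    [0, 0, -5],
    [0, 0, 0],
    [0, 0, 0]
  ],
  "turn": [0, 0, 0, 0, 0, 0, 0, 0, 0, 0]
}}

```text
time_s: 40.1
ee_pos: [0.4609, -0.3246, 0.1147]
eef_rot: [-2.209, -2.231, -0.0]
contact_force: [-0.1, -0.1, -2.0]
finger_gap: 0.0254
```

```bash
python3 - <<'E'
from h import *
p=shot("wrist","w19"); greens(p)
locate("long",p,(.464,-.327),[0],dz=.11,r=150)
plan(.5895-.002,.1069+.002,.115,15.4)
q=shot("side","s19")
E
```

```text
green [  239   125   213   188 17495] [ 477.3 -324.2  119.8  121.6   80.1]
long [ 0.4609 -0.3265  0.6483  0.1469] 0.69
pos [ 0.461  -0.3248  0.1147] jaw 0.6 q [-0.81  0.37  1.64 -0.    1.14 -0.82] gap 0.0255
turn -14.8 (alt 165.2 ) shift before turn [4.324e+02 1.309e+02 1.000e-01]  after turn [3.845e+02 2.372e+02 1.000e-01] tilt 0.09
```

View pics/w19.png

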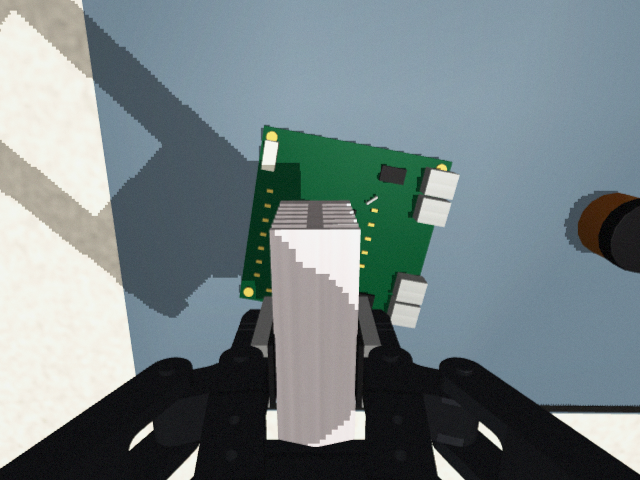

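View pics/s19.png

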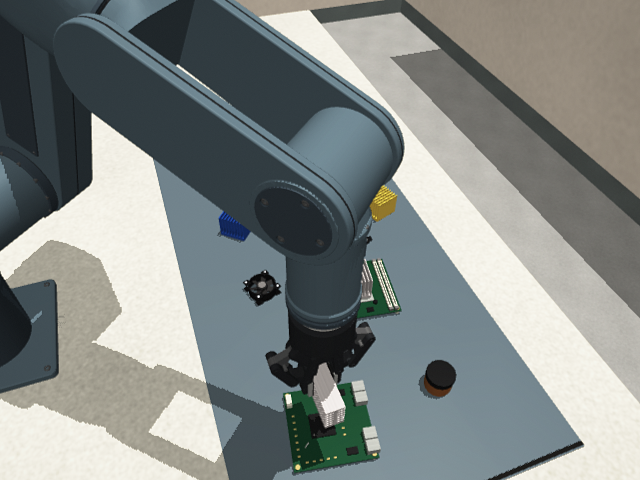

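{"method": "carry_out", "body": {
  "linear": [
    [0, 0, 0],
    [0, 0, 0],
    [8, 5, 0],
    [18, 11, 0],
    [27, 16.7, 0],
    [27, 16.7, 0],
    [27, 16.7, 0],
    [27, 16.7, 0],
    [27, 16.7, 0],
    [27, 16.7, 0],
    [27, 16.7, 0],
    [27, 16.7, 0],
    [27, 16.7, 0],
    [27, 16.7, 0],
    [27, 16.7, 0],
    [27, 16.7, 0],
    [18, 11.7, 0],
    [10, 6, 0],
    [4.6, 3, 0],
    [0, 0, 0]
  ],
  "turn": [-7.4, -7.4, 0, 0, 0, 0, 0, 0, 0, 0, 0, 0, 0, 0, 0, 0, 0, 0, 0, 0]
}}

```text
time_s: 42.75
ee_pos: [0.5884, 0.1064, 0.1154]
eef_rot: [-1.905, -2.498, 0.001]
contact_force: [0.4, -0.1, -1.4]
finger_gap: 0.0253
```

{"method": "carry_out", "body": {
  "linear": [
    [0, 0, 0],
    [0, 0, 0],
    [0, 0, 0]
  ],
  "turn": [0, 0, 0]
}}

```text
time_s: 43.12
ee_pos: [0.5884, 0.1062, 0.1155]
eef_rot: [-1.905, -2.498, 0.0]
contact_force: [0.2, 0.5, -0.9]
finger_gap: 0.0254
```

```bash
python3 - <<'E'
from h import *
p=shot("wrist","w20"); greens(p)
locate("long",p,(.59,.107),[15],dz=.11,r=150)
plan(.5874,.1069,.0077,15.4)
E
```

```text
green [  238   125   186   190 18367] [596.6 113.1 115.8 131.1  15.5]
long [ 0.5894  0.1042 16.1215  0.1456] 0.58
pos [0.5884 0.1064 0.1155] jaw 15.4 q [-0.01  0.42  1.55 -0.    1.17 -0.28] gap 0.0253
turn -0.0 (alt 180.0 ) shift before turn [  0.8  -0.9 107.8]  after turn [  0.8  -0.9 107.8] tilt 0.0
```

View pics/w20.png

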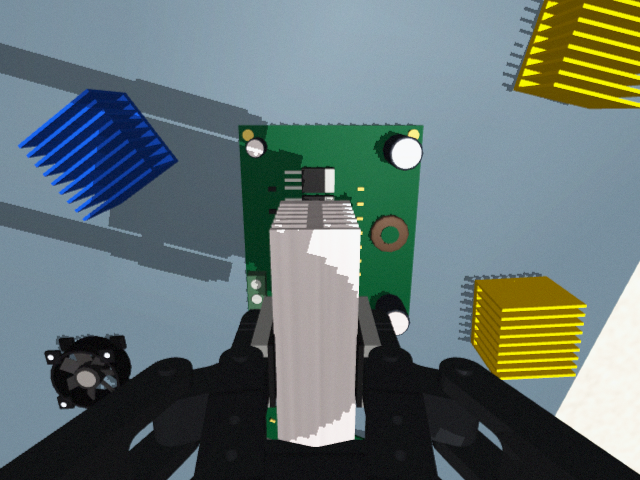

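```bash
python3 - <<'E'
from h import *
p=shot("wrist"); s,t,R=tool()
w=back(p,[(271,229),(360,229)],.055+.1155-.0057); print(w, ((w-t)@R*1000).round(1))
w=back(p,[(281,201),(351,201)],.015+.1155-.0057); print(((w-t)@R*1000).round(1))
E
```

```text
[[0.56423158 0.14815897 0.1648    ]
 [0.58838746 0.15484221 0.1648    ]] [[ 46.6 -12.3 -49.3]
 [ 46.6  12.8 -49.3]]
[[ 46.  -12.7  -9.3]
 [ 46.1  13.6  -9.3]]
```

{"method": "carry_out", "body": {
  "linear": [
    [1.2, 0.4, 10],
    [0, 0, 20],
    [0, 0, 25],
    [0, 0, 20],
    [0, 0, 14],
    [0, 0, 8],
    [0, 0, 4],
    [0, 0, 2],
    [0, 0, 0],
    [0, 0, 0]
  ],
  "turn": [0, 0, 0, 0, 0, 0, 0, 0, 0, 0]
}}

```text
time_s: 44.52
ee_pos: [0.5889, 0.108, 0.013]
eef_rot: [1.904, 2.498, 0.001]
contact_force: [-0.1, 0.5, -2.3]
finger_gap: 0.0254
```

{"method": "carry_out", "body": {
  "linear": [
    [0, 0, 1],
    [0, 0, 1],
    [0, 0, 1],
    [0, 0, 0],
    [0, 0, 0]
  ],
  "turn": [0, 0, 0, 0, 0]
}}

```text
time_s: 45.15
ee_pos: [0.5885, 0.1079, 0.0095]
eef_rot: [-1.904, -2.499, 0.0]
contact_force: [-0.5, -0.2, -1.2]
finger_gap: 0.0255
```

{"method": "carry_out", "body": {
  "linear": [
    [0, 0, 1],
    [0, 0, 0.7],
    [0, 0, 0],
    [0, 0, 0]
  ],
  "turn": [0, 0, 0, 0]
}}

```text
time_s: 45.65
ee_pos: [0.5885, 0.108, 0.0078]
eef_rot: [-1.904, -2.499, 0.0]
contact_force: [-0.2, 0.3, -1.0]
finger_gap: 0.0255
```

{"method": "carry_out", "body": {
  "linear": [
    [0, 0, 0.6],
    [0, 0, 0],
    [0, 0, 0]
  ],
  "turn": [0, 0, 0]
}}

```text
time_s: 46.02
ee_pos: [0.5886, 0.1079, 0.0077]
eef_rot: [1.904, 2.499, 0.0]
contact_force: [-2.8, -0.0, 5.3]
finger_gap: 0.025
```

Contact at the expected height; release.

{"method": "carry_out", "body": {
  "linear": [
    [0, 0, 0],
    [0, 0, 0],
    [0, 0, 0],
    [0, 0, 0],
    [0, 0, 0],
    [0, 0, -10],
    [0, 0, -20],
    [0, 0, -25],
    [0, 0, -25],
    [0, 0, -15],
    [0, 0, -10],
    [0, 0, 0],
    [0, 0, 0]
  ],
  "turn": [0, 0, 0, 0, 0, 0, 0, 0, 0, 0, 0, 0, 0],
  "jaw": 1
}}

```text
time_s: 47.65
ee_pos: [0.5879, 0.108, 0.1113]
eef_rot: [-1.903, -2.498, 0.002]
contact_force: [-0.1, 0.2, 0.3]
finger_gap: 0.0854
```

```bash
python3 - <<'E'
from h import *
p=shot("wrist","w21"); greens(p)
locate("long",p,(.59,.107),[15],dz=.002,r=150)
q=shot("side"); locate("long",q,(.59,.107),[15],dz=.002,r=80)
plan(.481,.334,.12,79)
E
```

```text
green [  238   128   188   202 24001] [597.6 109.4 115.8 139.2  15.5]
green [ 210  399  142   65 3337] [597.1 -49.9 115.8  55.7  26.4]
long [ 0.5894  0.1072 15.9356  0.033 ] 0.91
long [ 0.5899  0.1058 14.6333  0.085 ] 0.79
pos [0.5881 0.108  0.1114] jaw 15.4 q [-0.    0.43  1.55 -0.    1.16 -0.27] gap 0.0854
turn -63.6 (alt 116.4 ) shift before turn [246.4 -43.3  -8.4]  after turn [148.3 201.5  -8.4] tilt 0.08
```

View pics/w21.png

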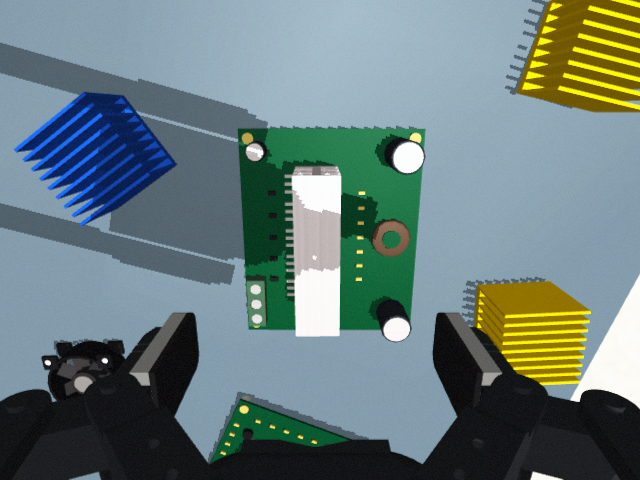

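{"method": "carry_out", "body": {
  "linear": [
    [0, 0, -5],
    [0, 0, -4],
    [0, 0, 0],
    [0, 0, 0],
    [0, 0, 0],
    [0, 0, 0],
    [0, 0, 0],
    [10, 14, 0],
    [20, 27, 0],
    [22, 30, 0],
    [22, 30, 0],
    [22, 30, 0],
    [22, 30, 0],
    [16, 22, 0],
    [9, 12, 0],
    [5, 7, 0],
    [0, 0, 0],
    [0, 0, 0],
    [0, 0, 0]
  ],
  "turn": [-9.1, -9.1, -9.1, -9.1, -9.1, -9.1, -9, 0, 0, 0, 0, 0, 0, 0, 0, 0, 0, 0, 0]
}}

```text
time_s: 50.22
ee_pos: [0.4823, 0.3338, 0.1212]
eef_rot: [0.304, 3.127, -0.0]
contact_force: [0.5, -0.1, 0.6]
finger_gap: 0.0852
```

```bash
python3 - <<'E'
from h import *
p=shot("wrist","w22")
locate("pin",p,(.483,.335),[-10],dz=-.012,r=150)
plan(.481,.3345,-.0035,79)
E
```

```text
pin [  0.4824   0.3357 -11.3246   0.1567] 0.77
pos [0.4822 0.334  0.1212] jaw 78.9 q [ 0.42  0.4   1.57 -0.    1.17 -0.96] gap 0.0849
turn -0.1 (alt 179.9 ) shift before turn [  1.3   0.3 124.7]  after turn [  1.3   0.3 124.7] tilt 0.0
```

{"method": "carry_out", "body": {
  "linear": [
    [1, 0, 12],
    [0, 0, 22],
    [0, 0, 25],
    [0, 0, 25],
    [0, 0, 18],
    [0, 0, 12],
    [0, 0, 7],
    [0, 0, 3],
    [0, 0, 0],
    [0, 0, 0]
  ],
  "turn": [0, 0, 0, 0, 0, 0, 0, 0, 0, 0]
}}

```text
time_s: 51.58
ee_pos: [0.4813, 0.3349, -0.0022]
eef_rot: [0.302, 3.126, 0.001]
contact_force: [0.3, -0.2, -0.2]
finger_gap: 0.085
```

{"method": "carry_out", "body": {
  "linear": [
    [0, 0, 0],
    [0, 0, 0],
    [0, 0, 0],
    [0, 0, 0],
    [0, 0, 0],
    [0, 0, 0],
    [0, 0, 0],
    [0, 0, 0]
  ],
  "turn": [0, 0, 0, 0, 0, 0, 0, 0],
  "jaw": -1,
  "force": 30
}}

```text
time_s: 52.58
ee_pos: [0.4811, 0.3348, -0.0025]
eef_rot: [0.302, 3.127, 0.0]
contact_force: [0.6, 0.2, 5.3]
finger_gap: 0.0377
```

{"method": "carry_out", "body": {
  "linear": [
    [0, 0, -4],
    [0, 0, -10],
    [0, 0, -18],
    [0, 0, -25],
    [0, 0, -25],
    [0, 0, -20],
    [0, 0, -10],
    [0, 0, -5],
    [0, 0, 0],
    [0, 0, 0]
  ],
  "turn": [0, 0, 0, 0, 0, 0, 0, 0, 0, 0]
}}

```text
time_s: 53.82
ee_pos: [0.4804, 0.3345, 0.1133]
eef_rot: [-0.302, -3.126, 0.001]
contact_force: [0.7, -0.5, -0.7]
finger_gap: 0.0374
```

```bash
python3 - <<'E'
from h import *
p=shot("wrist","w23")
plan(.4665-.001,-.3224-.001,.115,80)
plan(.4665-.001,-.3224-.001,.115,-10)
E
```

```text
pos [0.4804 0.3345 0.1134] jaw 79.0 q [ 0.42  0.4   1.58  0.    1.16 -0.96] gap 0.0376
turn -1.0 (alt 179.0 ) shift before turn [-111.2 -648.6   -1.2]  after turn [ -99.6 -650.5   -1.2] tilt 0.09
pos [0.4804 0.3345 0.1134] jaw 79.0 q [ 0.42  0.4   1.58  0.    1.16 -0.96] gap 0.0376
turn 89.0 (alt -91.0 ) shift before turn [-111.2 -648.6   -1.2]  after turn [-650.5   99.6   -1.2] tilt 0.09
```

View pics/w23.png

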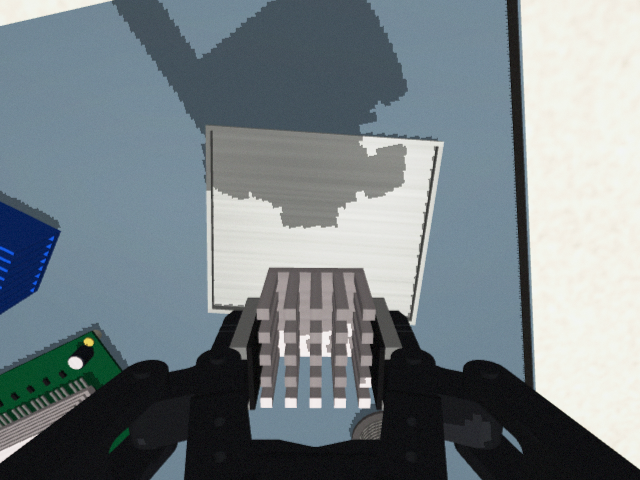

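{"method": "carry_out", "body": {
  "linear": [
    [-1, -8, 0],
    [-3, -20, 0],
    [-5, -32, 0],
    [-5, -32, 0],
    [-5, -32, 0],
    [-5, -32, 0],
    [-5, -32, 0],
    [-5, -32, 0],
    [-5, -32, 0],
    [-5, -32, 0],
    [-5, -32, 0],
    [-5, -32, 0],
    [-5, -32, 0],
    [-5, -32, 0],
    [-5, -32, 0],
    [-5, -32, 0],
    [-5, -32, 0],
    [-5, -32, 0],
    [-5, -32, 0],
    [-5, -32, 0]
  ],
  "turn": [-1, 0, 0, 0, 0, 0, 0, 0, 0, 0, 0, 0, 0, 0, 0, 0, 0, 0, 0, 0]
}}

```text
time_s: 56.38
ee_pos: [0.4668, -0.2781, 0.1142]
eef_rot: [-0.276, -3.129, 0.0]
contact_force: [-0.1, 0.1, -0.4]
finger_gap: 0.0374
```

{"method": "carry_out", "body": {
  "linear": [
    [-3, -26, 0],
    [-2, -14, 0],
    [-1, -6, 0],
    [0, 0, 0],
    [0, 0, 0],
    [0, 0, 0]
  ],
  "turn": [0, 0, 0, 0, 0, 0]
}}

```text
time_s: 57.12
ee_pos: [0.4663, -0.322, 0.1143]
eef_rot: [-0.273, -3.13, -0.0]
contact_force: [-0.0, -1.0, -1.0]
finger_gap: 0.0375
```

```bash
python3 - <<'E'
from h import *
p=shot("wrist","w24"); greens(p); s,t,R=tool()
# held pin: near top edge corners
plan(.4665-.001,-.3224-.001,.0065,80)
locate("pin",p,(t[0]+.001,t[1]+.001),[-10],dz=t[2]-.0087,r=150)
E
```

```text
green [  219   156   188   158 18587] [ 471.2 -323.4  119.7  110.7   80.2]
green [ 543  299   97  121 5424] [ 601.3 -137.    60.3  103.2   81.3]
pos [ 0.4663 -0.3221  0.1143] jaw 80.0 q [-0.8   0.37  1.63  0.    1.14 -2.2 ] gap 0.038
turn 0.0 (alt -180.0 ) shift before turn [  0.5  -1.5 107.8]  after turn [  0.5  -1.5 107.8] tilt 0.01
pin [  0.467   -0.3207 -10.7868   0.1859] 0.65
```

View pics/w24.png

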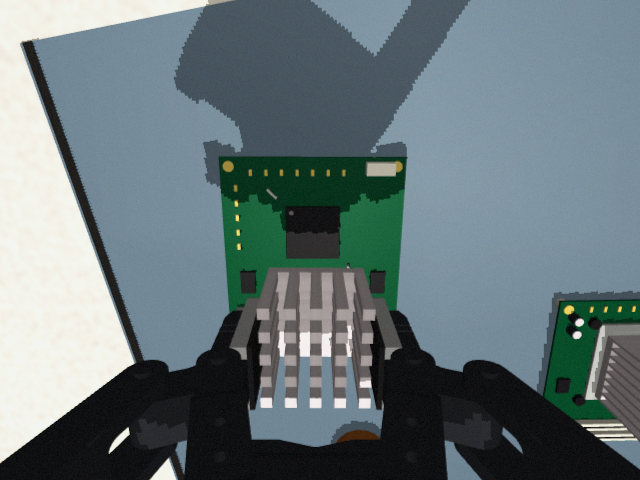

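{"method": "carry_out", "body": {
  "linear": [
    [0.5, -1.5, 10],
    [0, 0, 20],
    [0, 0, 25],
    [0, 0, 20],
    [0, 0, 14],
    [0, 0, 8],
    [0, 0, 4],
    [0, 0, 1],
    [0, 0, 0],
    [0, 0, 0]
  ],
  "turn": [0, 0, 0, 0, 0, 0, 0, 0, 0, 0]
}}

```text
time_s: 58.48
ee_pos: [0.4656, -0.3244, 0.0127]
eef_rot: [0.274, 3.129, -0.001]
contact_force: [-0.3, -0.0, -0.8]
finger_gap: 0.0376
```

{"method": "carry_out", "body": {
  "linear": [
    [0, 0, 1],
    [0, 0, 1],
    [0, 0, 1],
    [0, 0, 0],
    [0, 0, 0]
  ],
  "turn": [0, 0, 0, 0, 0]
}}

```text
time_s: 59.1
ee_pos: [0.4653, -0.3242, 0.0092]
eef_rot: [-0.274, -3.13, -0.0]
contact_force: [-0.5, 0.4, -0.9]
finger_gap: 0.0374
```

{"method": "carry_out", "body": {
  "linear": [
    [0, 0, 1],
    [0, 0, 0.7],
    [0, 0, 0],
    [0, 0, 0]
  ],
  "turn": [0, 0, 0, 0]
}}

```text
time_s: 59.6
ee_pos: [0.4654, -0.3242, 0.0075]
eef_rot: [0.274, 3.13, -0.0]
contact_force: [0.8, 0.1, -0.3]
finger_gap: 0.0377
```

{"method": "carry_out", "body": {
  "linear": [
    [0, 0, 0.6],
    [0, 0, 0],
    [0, 0, 0]
  ],
  "turn": [0, 0, 0]
}}

```text
time_s: 59.98
ee_pos: [0.4654, -0.3242, 0.0075]
eef_rot: [0.274, 3.129, -0.0]
contact_force: [-1.8, 1.2, 5.6]
finger_gap: 0.0375
```

{"method": "carry_out", "body": {
  "linear": [
    [0, 0, 0],
    [0, 0, 0],
    [0, 0, 0],
    [0, 0, 0],
    [0, 0, 0],
    [0, 0, -10],
    [0, 0, -20],
    [0, 0, -25],
    [0, 0, -25],
    [0, 0, -15],
    [0, 0, -10],
    [0, 0, 0],
    [0, 0, 0]
  ],
  "turn": [0, 0, 0, 0, 0, 0, 0, 0, 0, 0, 0, 0, 0],
  "jaw": 1
}}

```text
time_s: 61.6
ee_pos: [0.4649, -0.3237, 0.1111]
eef_rot: [-0.274, -3.128, -0.002]
contact_force: [0.4, 0.4, 0.3]
finger_gap: 0.0853
```

```bash
python3 - <<'E'
from h import *
p=shot("wrist","w25"); greens(p)
locate("pin",p,(.466,-.322),[-10],dz=-.002,r=150)
plan(.454,-.047,.12,18)
plan(.454,-.047,.12,108)
E
```

```text
green [  220   159   191   172 23018] [ 476.7 -324.3  119.7  121.    80.1]
green [ 549  302   91  100 4248] [ 590.6 -137.4   56.3   82.6   81.3]
pin not found
pos [ 0.4649 -0.3237  0.1109] jaw 80.0 q [-0.81  0.38  1.63 -0.    1.13 -2.2 ] gap 0.0852
turn 62.0 (alt -118.0 ) shift before turn [ 58.9 270.6  -8.7]  after turn [266.5  75.1  -8.7] tilt 0.11
pos [ 0.4649 -0.3237  0.1109] jaw 80.0 q [-0.81  0.38  1.63 -0.    1.13 -2.2 ] gap 0.0852
turn -28.0 (alt 152.0 ) shift before turn [ 58.9 270.6  -8.7]  after turn [-75.1 266.5  -8.7] tilt 0.11
```

View pics/w25.png

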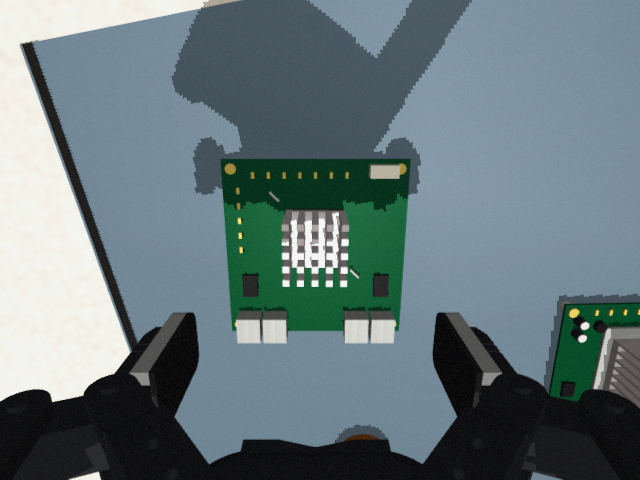

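{"method": "carry_out", "body": {
  "linear": [
    [0, 0, -5],
    [0, 0, -4],
    [0, 0, 0],
    [0, 0, 0],
    [-4, 14, 0],
    [-8, 28, 0],
    [-9, 32, 0],
    [-9, 32, 0],
    [-9, 32, 0],
    [-9, 32, 0],
    [-9, 32, 0],
    [-8, 30, 0],
    [-6, 20, 0],
    [-3, 10, 0],
    [-1, 4, 0],
    [0, 0, 0],
    [0, 0, 0],
    [0, 0, 0]
  ],
  "turn": [-7, -7, -7, -7, 0, 0, 0, 0, 0, 0, 0, 0, 0, 0, 0, 0, 0, 0]
}}

```text
time_s: 63.95
ee_pos: [0.4547, -0.0486, 0.1209]
eef_rot: [0.489, -3.103, 0.0]
contact_force: [0.5, 0.5, -0.6]
finger_gap: 0.0855
```

```bash
python3 - <<'E'
from h import *
p=shot("wrist","w26")
locate("fan",p,(.454,-.046),[10,20,0],r=150)
plan(.454-.002,-.046-.002,-.011,108)
r=cams.trace("fan_mid",p)[0]["region"]; ys,xs=np.where(r)
w=back(p,np.c_[xs,ys],.022)[:,:2]*1000; print(cv2.minAreaRect(w.astype(np.float32)))
E
```

```text
fan [ 0.4542 -0.0445 17.6486  0.1978] 0.57
pos [ 0.4546 -0.0484  0.1209] jaw 107.9 q [-0.35  0.18  1.88 -0.    1.08 -2.23] gap 0.0854
turn -0.1 (alt 179.9 ) shift before turn [  2.4   1.2 131.9]  after turn [  2.4   1.2 131.9] tilt 0.0
((615.0294189453125, -89.0643310546875), (28.237993240356445, 71.59014892578125), 82.07941436767578)
```

View pics/w26.png

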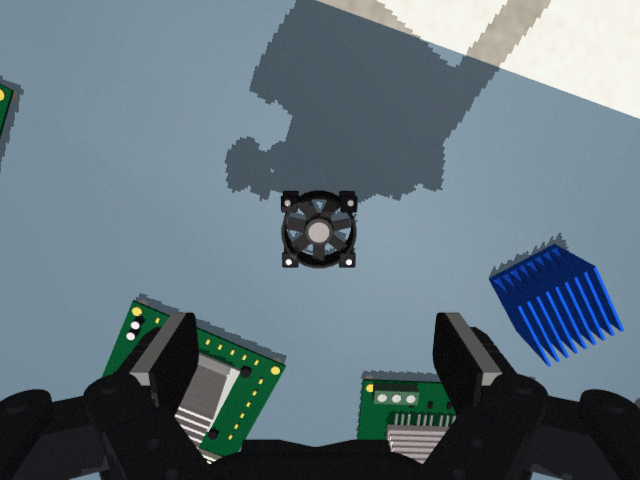

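{"method": "carry_out", "body": {
  "linear": [
    [1.5, 2, 12],
    [0, 0, 22],
    [0, 0, 25],
    [0, 0, 25],
    [0, 0, 20],
    [0, 0, 12],
    [0, 0, 8],
    [0, 0, 4],
    [0, 0, 1],
    [0, 0, 0],
    [0, 0, 0]
  ],
  "turn": [0, 0, 0, 0, 0, 0, 0, 0, 0, 0, 0]
}}

```text
time_s: 65.47
ee_pos: [0.4529, -0.0467, -0.0077]
eef_rot: [-0.491, 3.102, -0.001]
contact_force: [-0.1, 0.1, -0.5]
finger_gap: 0.0854
```

{"method": "carry_out", "body": {
  "linear": [
    [0, 0, 0],
    [0, 0, 0],
    [0, 0, 0],
    [0, 0, 0],
    [0, 0, 0],
    [0, 0, 0],
    [0, 0, 0]
  ],
  "turn": [0, 0, 0, 0, 0, 0, 0],
  "jaw": -1,
  "force": 25
}}

```text
time_s: 66.35
ee_pos: [0.4526, -0.0466, -0.0078]
eef_rot: [-0.491, 3.103, -0.0]
contact_force: [-1.9, 0.7, 6.3]
finger_gap: 0.0489
```

```bash
python3 - <<'E'
from h import *
p=shot("wrist","w27");q=shot("side");cv2.imwrite("pics/s27.png",cv2.resize(q["frame"][230:330,200:320,::-1],None,fx=6,fy=6,interpolation=cv2.INTER_CUBIC))
E
```

```text
(no output)
```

View pics/w27.png

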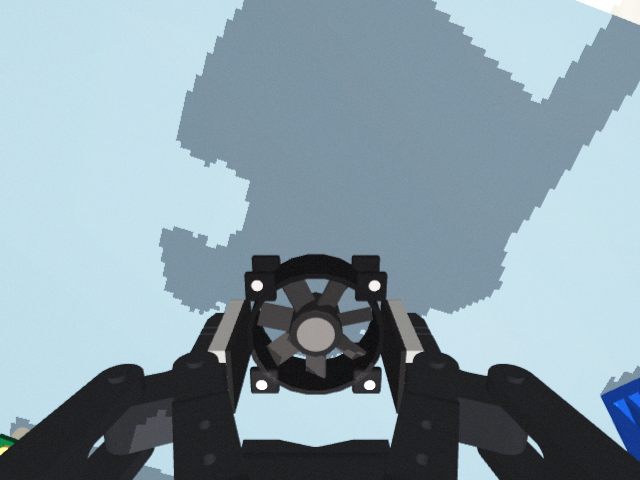

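View pics/s27.png

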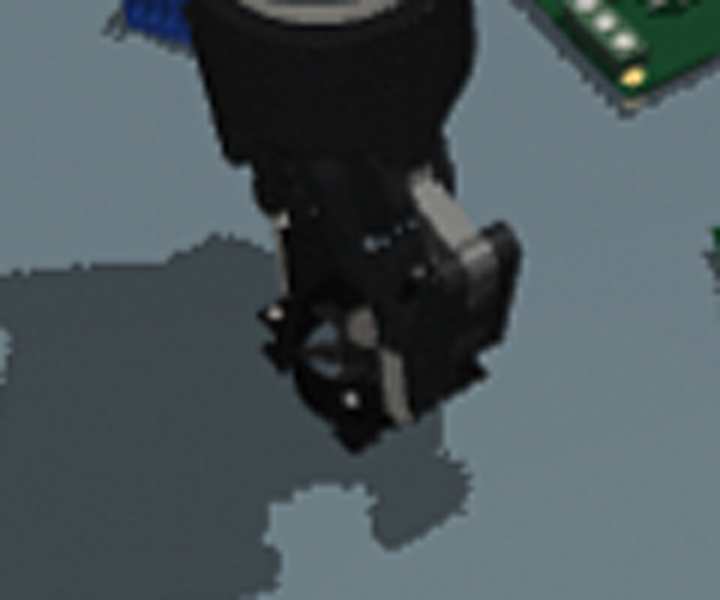

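{"method": "carry_out", "body": {
  "linear": [
    [0, 0, -4],
    [0, 0, -10],
    [0, 0, -20],
    [0, 0, -25],
    [0, 0, -25],
    [0, 0, -25],
    [0, 0, -16],
    [0, 0, -8],
    [0, 0, 0],
    [0, 0, 0]
  ],
  "turn": [0, 0, 0, 0, 0, 0, 0, 0, 0, 0]
}}

```text
time_s: 67.7
ee_pos: [0.452, -0.0464, 0.1243]
eef_rot: [0.491, -3.102, -0.001]
contact_force: [-0.1, -0.3, -0.7]
finger_gap: 0.0492
```

```bash
python3 - <<'E'
from h import *
p=shot("wrist","w28"); s,t,R=tool()
z=t[2]+.0078+.022
w=back(p,[(257,286),(374,286),(261,384),(370,384)],z); print(((w-t)@R*1000).round(1), ((w.mean(0)-t)@R*1000).round(1))
plan(.6072-.0015,-.105-.0015,.12,81)
E
```

```text
[[ 18.7 -18.7 -29.8]
 [ 18.8  21.9 -29.8]
 [-21.4 -18.8 -29.8]
 [-21.3  22.2 -29.8]] [ -1.3   1.7 -29.8]
pos [ 0.4519 -0.0464  0.1242] jaw 108.0 q [-0.35  0.17  1.88 -0.    1.09 -2.23] gap 0.0491
turn 27.0 (alt -153.0 ) shift before turn [-127.7 -104.7    3.9]  after turn [-161.3  -35.3    3.9] tilt 0.09
```

View pics/w28.png

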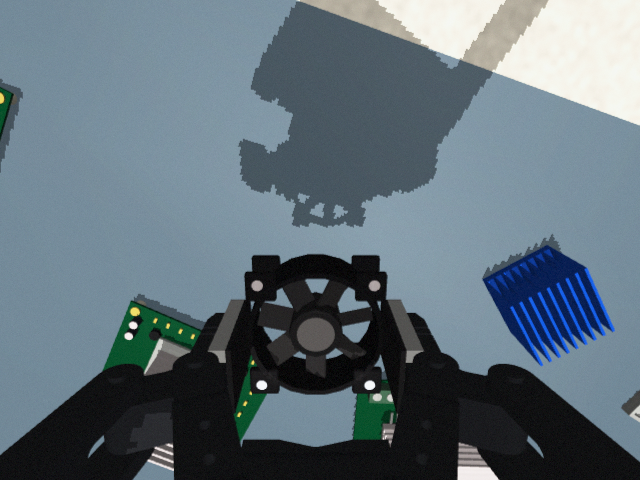

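{"method": "carry_out", "body": {
  "linear": [
    [0, 0, 0],
    [0, 0, 0],
    [0, 0, 0],
    [-8, -2, 0],
    [-18, -4, 0],
    [-26, -6, 0],
    [-28, -6, 0],
    [-28, -6, 0],
    [-24, -5, 0],
    [-16, -3, 0],
    [-9, -2, 0],
    [-4, -1, 0],
    [0, 0, 0],
    [0, 0, 0],
    [0, 0, 0]
  ],
  "turn": [9, 9, 9, 0, 0, 0, 0, 0, 0, 0, 0, 0, 0, 0, 0]
}}

```text
time_s: 69.62
ee_pos: [0.6058, -0.1062, 0.1251]
eef_rot: [0.247, 3.132, -0.0]
contact_force: [0.5, 0.4, -0.9]
finger_gap: 0.0492
```

```bash
python3 - <<'E'
from h import *
p=shot("wrist","w29"); q=shot("side"); s,t,R=tool()
plan(.6072-.0016,-.105-.0015,-.0078+.061,81)
locate("big",q,(.607,-.105),[-9],r=50)
z=t[2]+.0078+.022
w=back(p,[(257,286),(374,286),(261,384),(370,384)],z); print("fan",w.mean(0))
print(proj(p,[[.6072,-.105,.063],[.5815,-.101,.063]]))
cv2.imwrite("pics/s29.png",cv2.resize(q["frame"][200:320,290:430,::-1],None,fx=5,fy=5,interpolation=cv2.INTER_CUBIC))
E
```

```text
pos [ 0.6059 -0.1062  0.1251] jaw 81.0 q [-0.35  0.44  1.49  0.    1.21 -1.77] gap 0.0494
turn -0.0 (alt 180.0 ) shift before turn [ 0.3 -0.3 71.9]  after turn [ 0.3 -0.3 71.9] tilt 0.01
big not found
fan [ 0.60651188 -0.10464597  0.1549293 ]
[[315.10063902 253.73612096]
 [315.05931152 209.82197749]]
```

View pics/w29.png

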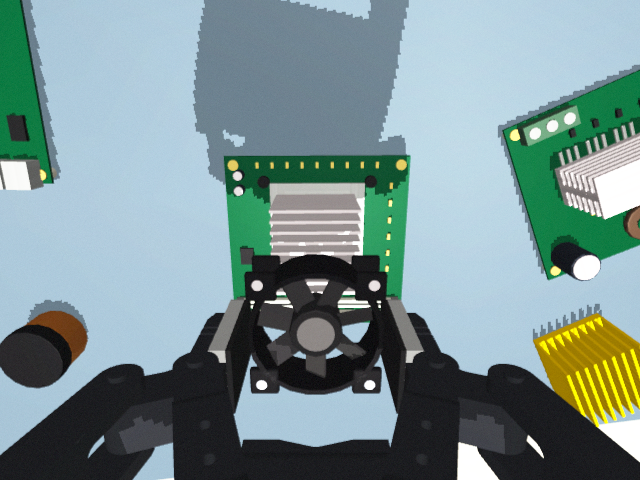

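View pics/s29.png

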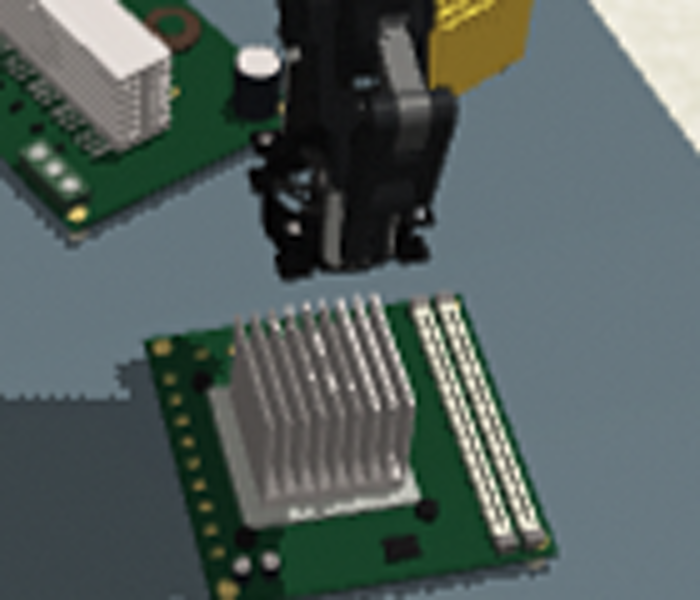

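{"method": "carry_out", "body": {
  "linear": [
    [0.3, -0.3, 10],
    [0, 0, 18],
    [0, 0, 18],
    [0, 0, 12],
    [0, 0, 6],
    [0, 0, 3],
    [0, 0, 1],
    [0, 0, 0],
    [0, 0, 0]
  ],
  "turn": [0, 0, 0, 0, 0, 0, 0, 0, 0]
}}

```text
time_s: 70.9
ee_pos: [0.606, -0.1067, 0.0574]
eef_rot: [0.247, 3.131, -0.0]
contact_force: [-0.5, 0.1, -0.3]
finger_gap: 0.0496
```

{"method": "carry_out", "body": {
  "linear": [
    [0, 0, 1],
    [0, 0, 1],
    [0, 0, 0],
    [0, 0, 0],
    [0, 0, 0]
  ],
  "turn": [0, 0, 0, 0, 0]
}}

```text
time_s: 71.53
ee_pos: [0.6057, -0.1066, 0.0549]
eef_rot: [-0.247, -3.132, 0.0]
contact_force: [0.2, -0.1, -0.4]
finger_gap: 0.0491
```

```bash
python3 - <<'E'
from h import *
p=shot("wrist","w30"); q=shot("side"); s,t,R=tool()
cv2.imwrite("pics/s30.png",cv2.resize(q["frame"][200:320,290:430,::-1],None,fx=5,fy=5,interpolation=cv2.INTER_CUBIC))
plan(.6072-.0016,-.105-.0015,-.0078+.061,81)
E
```

```text
pos [ 0.6057 -0.1066  0.0549] jaw 81.0 q [-0.36  0.51  1.57 -0.    1.06 -1.77] gap 0.0491
turn -0.0 (alt 180.0 ) shift before turn [0.1 0.1 1.7]  after turn [0.1 0.1 1.7] tilt 0.0
```

View pics/w30.png

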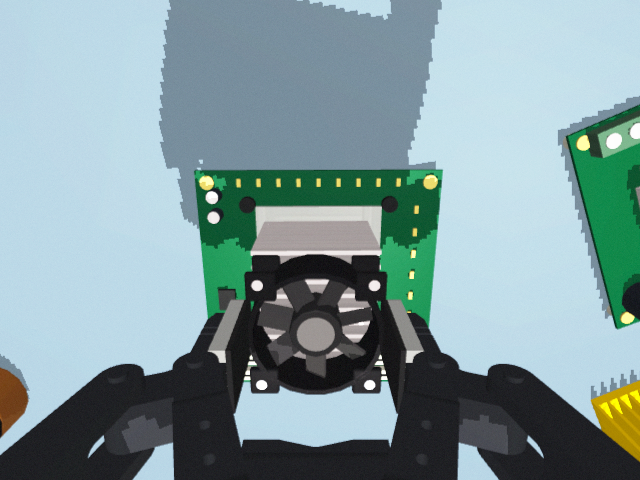

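View pics/s30.png

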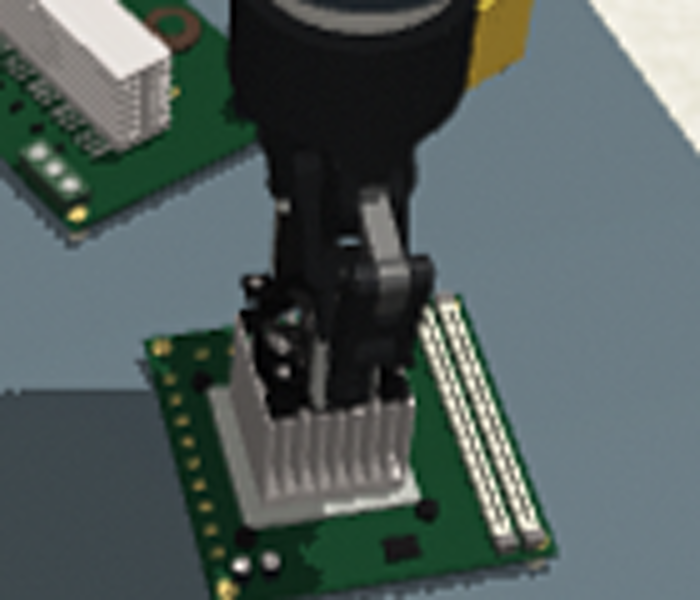

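Good alignment. Lower to contact.

{"method": "carry_out", "body": {
  "linear": [
    [0, 0, 1],
    [0, 0, 0.7],
    [0, 0, 0],
    [0, 0, 0]
  ],
  "turn": [0, 0, 0, 0]
}}

```text
time_s: 72.12
ee_pos: [0.6057, -0.1066, 0.0533]
eef_rot: [0.247, 3.132, 0.0]
contact_force: [-0.6, -0.8, -0.7]
finger_gap: 0.0496
```

{"method": "carry_out", "body": {
  "linear": [
    [0, 0, 0.6],
    [0, 0, 0],
    [0, 0, 0]
  ],
  "turn": [0, 0, 0]
}}

```text
time_s: 72.5
ee_pos: [0.6058, -0.1066, 0.0532]
eef_rot: [0.247, 3.131, -0.0]
contact_force: [-2.6, 0.5, 4.9]
finger_gap: 0.0492
```

{"method": "carry_out", "body": {
  "linear": [
    [0, 0, 0],
    [0, 0, 0],
    [0, 0, 0],
    [0, 0, 0],
    [0, 0, 0],
    [0, 0, -10],
    [0, 0, -20],
    [0, 0, -25],
    [0, 0, -20],
    [0, 0, -10],
    [0, 0, 0],
    [0, 0, 0]
  ],
  "turn": [0, 0, 0, 0, 0, 0, 0, 0, 0, 0, 0, 0],
  "jaw": 1
}}

```text
time_s: 74.0
ee_pos: [0.6052, -0.1064, 0.1368]
eef_rot: [-0.247, -3.13, -0.001]
contact_force: [-0.2, 0.9, 0.1]
finger_gap: 0.085
```

```bash
python3 - <<'E'
from h import *
p=shot("wrist","w31"); q=shot("side","s31")
locate("fan",p,(.607,-.105),[-9],dz=.061,r=150)
locate("fan",q,(.607,-.105),[-9],dz=.061,r=60)
locate("pin",q,(.466,-.322),[-10],dz=-.002,r=60)
locate("long",q,(.59,.107),[15],dz=.002,r=60)
plan(.32,.1,.3,81)
E
```

```text
fan [ 0.6067 -0.1052 -8.3444  0.2012] 0.63
fan [  0.6077  -0.109  -13.0594   0.1173] 0.66
pin [ 0.4679 -0.3264 -7.1024  0.1182] 0.94
long [ 0.59    0.1039 14.2692  0.0973] 0.85
pos [ 0.6054 -0.1065  0.137 ] jaw 81.0 q [-0.36  0.43  1.48  0.    1.23 -1.77] gap 0.0854
turn -0.0 (alt 180.0 ) shift before turn [ 314.5  159.2 -162.6]  after turn [ 314.4  159.4 -162.6] tilt 0.06
```

View pics/w31.png

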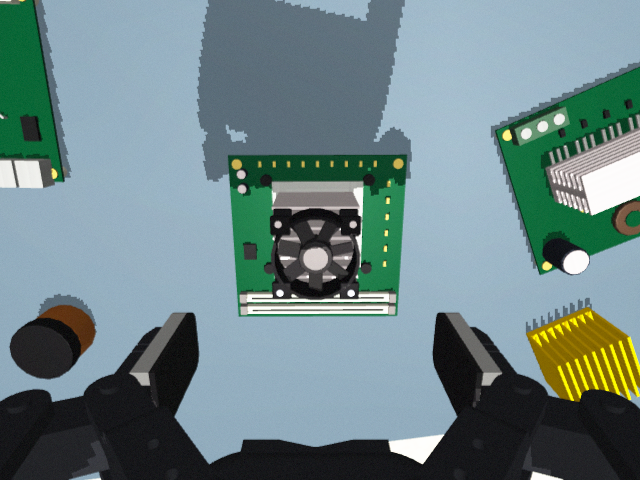

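View pics/s31.png

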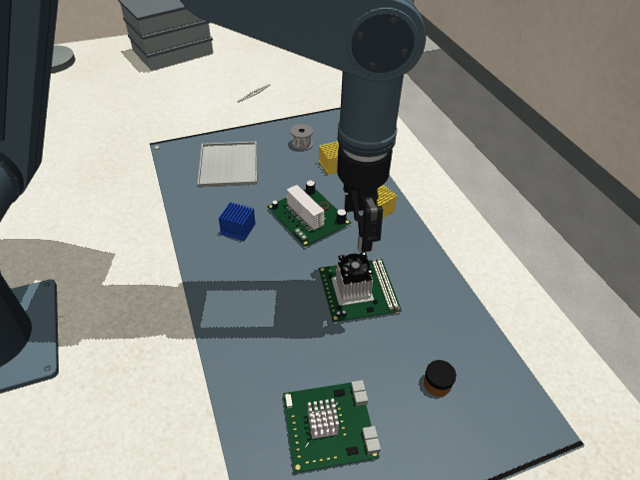

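{"method": "carry_out", "body": {
  "linear": [
    [0, 0, -15],
    [10, 5, -20],
    [20, 10, -20],
    [25, 13, -20],
    [25, 13, -10],
    [25, 13, 0],
    [25, 13, 0],
    [25, 13, 0],
    [20, 10, 0],
    [15, 8, 0],
    [8, 4, 0],
    [0, 0, 0],
    [0, 0, 0],
    [0, 0, 0]
  ],
  "turn": [0, 0, 0, 0, 0, 0, 0, 0, 0, 0, 0, 0, 0, 0]
}}

```text
time_s: 76.05
ee_pos: [0.4266, 0.0248, 0.2225]
eef_rot: [-0.248, -3.132, 0.0]
contact_force: [0.4, 0.8, -0.1]
finger_gap: 0.0855
```

```bash
python3 - <<'E'
from h import *
P=shot("top","t32"); greens(P)
locate("fan",P,(.607,-.107),[-9],dz=.061,r=30); locate("pin",P,(.466,-.324),[-10],dz=-.002,r=30); locate("long",P,(.59,.105),[15],dz=.002,r=30)
for n in("reel_mid","jar_mid"):
    r=cams.trace(n,P); print(n,[np.round(d["box"],1) for d in r[:1]])
print(env.state()["time_s"])
E
```

```text
green [ 330  194   70   71 2802] [ 618.4 -108.1  123.7  124.8   81.2]
green [ 211  204   87   69 2822] [597.3 106.3 116.6 139.4  15.3]
green [ 449  263   68   74 3267] [ 477.  -326.6  120.8  122.6   79.9]
fan [ 0.6072 -0.1066 -7.2271  0.1299] 0.84
pin [  0.4672  -0.3224 -12.4618   0.1102] 0.72
long [ 0.5887  0.1047 16.3972  0.0385] 0.97
reel_mid [array([369.2, 229.1,  35.2,  29.1])]
jar_mid [array([474.6, 204.4,  32.1,  26.2])]
76.35
```

View pics/t32.png

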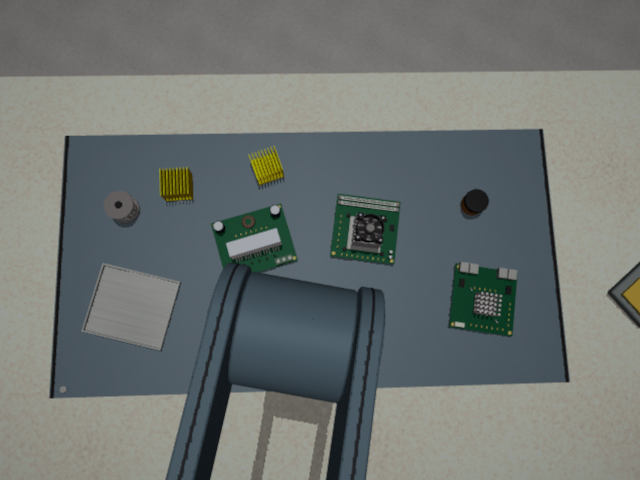

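```bash
python3 - <<'E'
from station import env
print(env.close_job(), env.state()["time_s"])
E
```

```text
the job is handed in; nothing more can be done
the job is handed in; nothing more can be done
```

All three heat sinks and the fan are on their places and the job is handed in, at about 76 s on the robot's clock. The order was pin-fin sink to the tray, big sink to the processor, long sink to the transistors, pin-fin sink to the network chip, then the fan on the big sink. Each part was lowered until light contact and then released.

The first grasp closed on nothing, without touching the sink. The reported tool point lies about 30 mm farther ahead than the text says, so I measured the offset in the wrist and side pictures and worked with it from then on.

| Part | Offset from its place | Yaw difference | Camera |
|---|---|---|---|
| Big sink | about 1.5 mm | below 1° | wrist |
| Long sink | below 1 mm | below 1° | wrist; top camera about 1 mm, 1° |
| Pin-fin sink | about 2.6 mm | about 2.5° | top only; not found in the wrist picture |
| Fan on big sink | below 1 mm | below 1° | wrist |

- **Camera disagreement:** The cameras differed by 2 to 4 mm in y, with the side camera the most off. It put the pin-fin sink about 2 to 4 mm from its seat and the fan about 3 to 4 mm from where the wrist camera put the big sink. Its yaw readings differed by up to 4°. The worst of these offsets is still well inside the limits.
- **Reel and jar:** In the last top picture both stand where they were. The detector's last report for the reel was a false hit on the fan, so the reel is confirmed by eye only. The jar moved at most about 1 px in the picture.

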